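# Pack out a clamp block in a sprung fixture

## Robot

A 6-joint arm with a two-finger parallel gripper is mounted at the origin on a cart in front of the work surface, level with it; the furniture and walls round the work are solid. World frame = base frame: x ahead of the robot, y to its left, z up, the work surface at z = 0. Lengths are in m, angles in rad, forces in N, time in s.
With the tool pointing down it reaches from about 0.4 to 0.925 m from the base axis. Payload 3.4 kg.
Tool frame: the origin (TCP) lies at the very end of the fingers, on their centre line; the grasp point (between the pads) lies 19 mm behind it; y points along the fingers, x is the direction in which the jaws open and shut, and the axes are right-handed (so a half turn about y gives the same grasp; the last joint's range is limited). The gripper opens to 85 mm and grips with 20 to 120 N. Pads are 22 mm wide; open, the fingers measure 114 mm over their backs; the gripper's body (76 mm by 85 mm) begins 54 mm behind the grasp point. The pads swing forward as they close: fully open they stand 13 mm farther back than shut.
Start: joints at [-1.224, 0.307, 1.506, -0, 1.328, -0.073], TCP at [0.234, -0.525, 0.209] pointing down, gripper open.
Joint ranges: [-3.12, 3.12], [-1.05, 2.28], [0.14, 2.33], [-1.42, 4.57], [0.1, 2.73], [-2.68, 2.68]. Speed limits (rad/s): [2.57, 2.57, 3.14, 3.14, 3.14, 3.14].

## Interface

Orientations are given as a rotation vector (axis times angle).
In Python, from workcell import r gives the robot as it stands.
- The arm moves only by the tool servo_tool, never from a script. Its argument "series" is one flat list of numbers, 7 for each row, row after row: the closure in counts, from 0 (fully open) to 255 (shut), then the shift along the tool's x, y, z in mm, then the turn, a rotation vector about the tool's x, y, z in rad. In form: [claw, dx, dy, dz, rx, ry, rz, claw, dx, dy, dz, rx, ry, rz, ...]. A call has exactly 8 rows; each row shifts and turns the commanded pose from where the row before left it, along the tool's axes as they then stand; what a row does not reach is not made up. A row lasts 1/10 s, in which the tool goes at most 50 mm and 8.59 degrees, less where a joint would pass 70% of its speed; a pose out of reach is approached as far as the arm can. A call is refused whole if a number of a shift passes 50 or a number of a turn 0.15, either way. A call with a gripper value outside its range is refused whole. The fingers move at their own pace and stop on an object; "newtons" is the grip in N (left out, the last holds). Time passes only in rows, so rows that do not move let the fingers close, or fill a call up. It gives the time, the measured TCP pose, the force and the opening at its end, in the units of the state.
- r.get_state(): the state, without advancing time (a new reading comes with each control period).
- r.capture(name): name is "scene" or "side" or "wrist"; returns a dict with "image" (400x640x3 uint8, red, green, blue), "intrinsics" (3x3 intrinsics, pixels), "xyz" and "rotation" of the camera in the world. Camera axes: x right, y down, z forward; pixel columns grow to the right and rows downward; lengths in m; the calibration is good to about 2 mm. A picture is of the moment at which its call begins. There is no depth.
- r.sign_off(): hands the job in, once; it reports no verdict.
The state is a dict: "clock": time; "q": joint angles; "joint_velocities": joint speeds; "tau": joint torques, N m; "ee_pos": TCP position; "tool_rot": TCP orientation; "force": force on the tool from outside, world axes, zero at the start; "wrist_torque": the same for the moment, N m; "grip_width": opening from 0.0 (shut) to 1.0 (fully open).
Only numpy, scipy, OpenCV 4.12 (cv2) and the standard library are available. Lean on these libraries where they do the work, as an engineer would, in place of code of your own. Each camera call takes 0.05 s, during which the arm holds its last target. There are 200 camera calls.

## Task

The black clamp block lies loose in the bench fixture: push it gently back against its end stop, and find by trying which of the three T-shaped packing plates from the wooden rack fits snugly between the block and the sprung jaw. Leave that plate standing upright, fully down on the fixture's bed, so that the jaw holds plate and block without play, and hang the other two plates in the rack. Do not force a plate that does not go in, and leave the other things on the bench where they are.

Things in the scene. Friction and masses are not known exactly. Their poses are not given: they have to be found in the camera images.
- fixture: Bench fixture, fixed: dark steel bed 100 mm (x) by 200 mm (y), 12 mm thick. Origin: centre of the bed's underside, z up, y along its length. On the bed, centred on x = 0, from -y to +y: end stop, clamp block, gap, sprung jaw, grey spring housing (60 mm wide, y 44 to 90, top at z = 37 mm). Lips 6 mm high at y -40 to 0 mm guide the block.
- gap (a point): Point of the fixture on the bed surface, x = 0, under the jaw's face at rest (fixture y = 20, z = 12 mm). The gap from here towards -y, with the block against the stop, is 6.3 to 14.3 mm, unknown until tried: a thinner plate stands loose; one 0 to 3.5 mm thicker pushes the jaw back, slides in with drag and is held; a still thicker one will not go in. If two plates would be held, either will do
- stop_range (a point): Point of the fixture on the bed, x = 0, fixture y = -32.3 mm: middle of the range of the end stop's face (looks to +y). The L-shaped aluminium stop, 44 mm wide, 28 mm high above the bed, is locked by its cap screw anywhere within 4 mm of here along y, newly in each episode, and does not move
- jaw: Aluminium sprung jaw of the fixture, 44 mm wide (x), 16 mm thick. Origin: on its working face (looks to -y), at bed level; axes as the fixture's. Face upright for 16 mm above the bed, then slopes back 4 mm as a lead-in up to the jaw's top, 25 mm above the bed. Can be pushed back along +y by 3.6 mm; springs press with about 3.2 N at rest and 0.9 N more per mm
- clamp_block: Black clamp block, two brass screws on its -x side, 0.14 kg, loose on the bed between the lips, 0.5 to 5 mm off the stop. Origin on its underside, axes as the fixture's. Lower part x -15 to 19, y -21 to 21 mm, 26 mm high; upper part x -13 to 17, y -21 to 8 mm, up to z = 36 mm: the step's upright face (y = 8, z 26 to 36, looks to +y) can be pushed from above, with closed fingers or a plate's lower end
- rack: Beech rack, fixed, 100 mm (x) by 206 mm (y). Origin: centre of its underside, y along its row of seats. Rails at x -35 to -23 and 23 to 35 mm; seats at y = -60, 0 and 60 mm, each 26 mm long, seat level z = 52, ridges between them up to z = 58 mm. A plate hangs with its shoulders across both rails, thickness along y, lower end at z = 12 mm
- plate_9: T-shaped packing plate, plain aluminium, 9 mm thick throughout, 74 mm high, about 66 g. Origin: middle of its lower end; z up, y through the thickness, x along the width. Blade 36 mm wide, z 0 to 40 mm, lower edges rounded 3 mm; shoulders 64 mm wide, z 40 to 48; grip tab 26 mm wide, z 48 to 74 mm. Hangs by its shoulders in one of the rack's seats
- plate_12: T-shaped packing plate, plain aluminium, 12 mm thick throughout, 74 mm high, about 88 g. Origin: middle of its lower end; z up, y through the thickness, x along the width. Blade 36 mm wide, z 0 to 40 mm, lower edges rounded 3 mm; shoulders 64 mm wide, z 40 to 48; grip tab 26 mm wide, z 48 to 74 mm. Hangs by its shoulders in one of the rack's seats
- plate_15: T-shaped packing plate, plain aluminium, 15 mm thick throughout, 74 mm high, about 110 g. Origin: middle of its lower end; z up, y through the thickness, x along the width. Blade 36 mm wide, z 0 to 40 mm, lower edges rounded 3 mm; shoulders 64 mm wide, z 40 to 48; grip tab 26 mm wide, z 48 to 74 mm. Hangs by its shoulders in one of the rack's seats
- hex_key: black hex key, 98 mm, lies in front of the fixture; bystander
- brass_fitting: small brass fitting, 35 mm; bystander
- oil_bottle: amber oil bottle with a spout, 40 mm thick, 108 mm high; bystander
- loupe: black stand loupe, 39 mm; bystander
- screwdriver: screwdriver with blue handle, 205 mm; bystander
- caliper: vernier caliper, 238 mm; bystander

How it is judged:
By the outcome, as a careful person would: the job done as asked, in the order asked, and still so for the second after the job is handed in, with the robot touching nothing.
It also fails if it takes over 72 s, if anything falls off the work surface, if the arm or the gripper's body presses on something with over 40 N, if the wrist force passes 120 N, or if a joint passes its speed limit or range.

## Working session

There is one attempt and no reset: what is moved stays moved. The work goes in short steps, Python scripts to look and compute and a tool call to move; the robot and the scene stay as the last step left them, time stands still between calls to the robot, and variables do not carry over. Pictures are saved under pics/ and viewed, about 8 in all and at most 12, crops included, and the job is handed in when it is done.

Besides the shell and the picture viewer there is one more tool, called after ">>>" by a JSON object that holds its "fn" and its "kwargs". servo_tool: Moves the arm, as the interface text tells. Its arguments: {"type":"object","properties":{"series":{"type":"array"},"newtons":{"type":"number"}},"required":["series"]}

```bash
ls; mkdir -p pics
python3 - <<'E'
from workcell import r
import cv2,numpy as np
s=r.get_state(); print({k:np.round(v,3).tolist() for k,v in s.items()})
for n in ["scene","side","wrist"]:
    c=r.capture(n); cv2.imwrite(f"pics/{n}0.png",c["image"][:,:,::-1]); print(n,np.round(c["intrinsics"],1).tolist(),np.round(c["xyz"],4).tolist(),np.round(c["rotation"],4).tolist())
E
```

```text
pics
{'clock': 0.0, 'q': [-1.225, 0.308, 1.508, 0.0, 1.328, -0.073], 'joint_velocities': [0.001, -0.0, 0.0, -0.0, -0.001, 0.0], 'tau': [0.001, -45.755, -25.192, -0.0, 0.013, -0.0], 'ee_pos': [0.234, -0.524, 0.208], 'tool_rot': [-1.378, 0.896, -0.893], 'force': [-0.151, -0.32, 0.086], 'wrist_torque': [0.005, -0.055, 0.012], 'grip_width': 0.999}
scene [[517.8, 0.0, 316.5], [0.0, 517.8, 197.7], [0.0, 0.0, 1.0]] [0.0079, 0.983, 1.1156] [-0.6091, 2.6599, -1.1564]
side [[431.5, 0.0, 317.9], [0.0, 431.5, 201.6], [0.0, 0.0, 1.0]] [-0.6375, 0.4436, 0.6452] [-1.2312, 1.8785, -1.1663]
wrist [[330.6, 0.0, 319.9], [0.0, 330.6, 199.2], [0.0, 0.0, 1.0]] [0.305, -0.4955, 0.3731] [2.4162, -1.5654, -0.2411]
```

View pics/scene0.png

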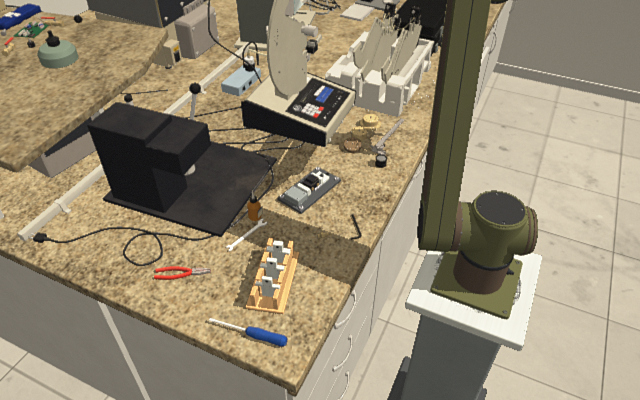

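View pics/side0.png

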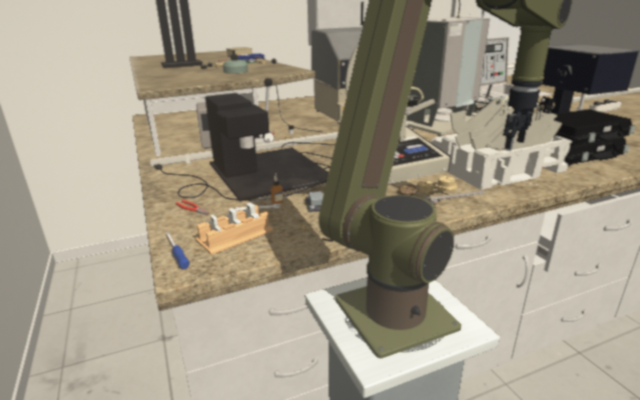

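Scene view: rack with three plates around (272,275), fixture around (310,188), bottle (254,208), hex key (357,227). The side view shows the same area. Next: rough positions, so the wrist camera can be brought above them.

```bash
cat > h.py <<'E'
import numpy as np,cv2
from scipy.spatial.transform import Rotation as R
def ray(c,uv):
    uv=np.atleast_2d(np.float64(uv)); K=c["intrinsics"]
    d=np.c_[(uv-[K[0][2],K[1][2]])/[K[0][0],K[1][1]],np.ones(len(uv))]
    return d@R.from_rotvec(c["rotation"]).as_matrix().T
def onz(c,uv,z):
    d=ray(c,uv); o=np.array(c["xyz"]); return o+d*((z-o[2])/d[:,2])[:,None]
def proj(c,P):
    p=(np.atleast_2d(P)-c["xyz"])@R.from_rotvec(c["rotation"]).as_matrix(); K=c["intrinsics"]
    return p[:,:2]/p[:,2:]*[K[0][0],K[1][1]]+[K[0][2],K[1][2]]
def snap(r,n,name=None):
    c=r.capture(n); c={k:np.array(v) for k,v in c.items()}
    if name: cv2.imwrite(f"pics/{name}.png",c["image"][:,:,::-1]); np.savez(f"pics/{name}.npz",**c)
    return c
def load(name): return dict(np.load(f"pics/{name}.npz"))
E
python3 - <<'E'
from h import *
from workcell import r
c=snap(r,"scene","s1")
print(np.round(onz(c,[[272,275],[310,188],[278,192],[340,180],[307,212],[248,305],[285,311],[295,245],[254,218],[357,227],[246,236],[250,335]],0.0),3))
s=r.get_state(); T=R.from_rotvec(s["tool_rot"]).as_matrix(); print(np.round(T,3))
w=snap(r,"wrist"); W=R.from_rotvec(w["rotation"]).as_matrix()
print("cam in tool",np.round(T.T@(w["xyz"]-s["ee_pos"]),4),"\n",np.round(T.T@W,3))
i=c["image"][150:330,200:380]; cv2.imwrite("pics/crop1.png",cv2.resize(i,(720,720),interpolation=cv2.INTER_CUBIC)[60:660,:,::-1])
E
```

```text
[[ 0.503  0.237  0.   ]
 [ 0.567 -0.126  0.   ]
 [ 0.65  -0.065  0.   ]
 [ 0.496 -0.204  0.   ]
 [ 0.526 -0.023  0.   ]
 [ 0.511  0.349  0.   ]
 [ 0.416  0.324  0.   ]
 [ 0.497  0.112  0.   ]
 [ 0.659  0.07   0.   ]
 [ 0.364 -0.031  0.   ]
 [ 0.642  0.144  0.   ]
 [ 0.46   0.423  0.   ]]
[[ 0.408 -0.     0.913]
 [-0.913  0.001  0.408]
 [-0.001 -1.     0.   ]]
cam in tool [ 0.0022 -0.1654  0.0765] 
 [[ 1.     0.001  0.   ]
 [ 0.    -0.298  0.955]
 [ 0.001 -0.955 -0.298]]
```

View pics/crop1.png

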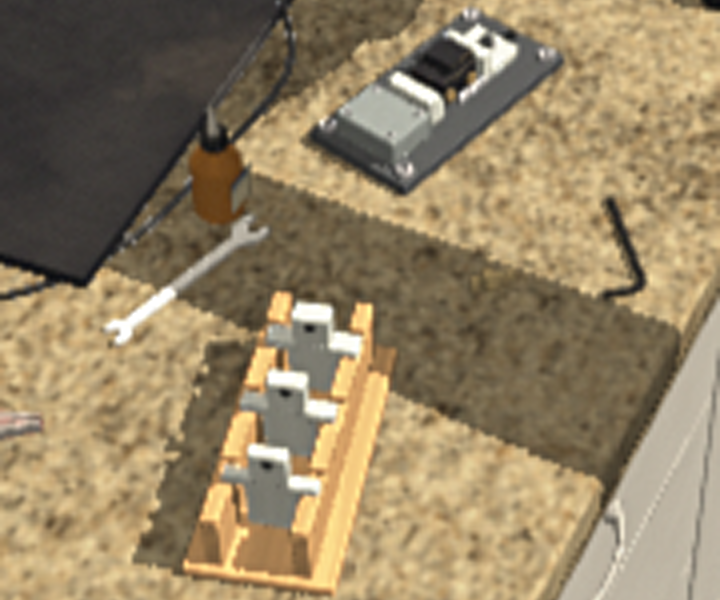

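The enlarged view shows the fixture with its housing at the lower left (+y end) and stop at the upper right, and the rack with three plates. Fixture corners in the crop are about (310,130), (405,190), (565,60), (475,10).

Run:
```python
from h import *
c=load("s1")
f=lambda p:np.array(p)/4+[200,165]
P=onz(c,f([[310,132],[405,190],[565,62],[475,10]]),0.012); print(np.round(P,3)); print("fix centre",P.mean(0),"lens",[np.linalg.norm(P[i]-P[i-1]).round(3) for i in range(4)])
d=(P[0]+P[1]-P[2]-P[3]); print("fix y yaw",np.degrees(np.arctan2(d[1],d[0])))
# tabs tops z=.052-.04+.074=.086
Q=onz(c,f([[313,310],[288,378],[270,452]]),0.086);print(np.round(Q,3)); d=Q[2]-Q[0]; print("rack yaw",np.degrees(np.arctan2(d[1],d[0])),np.linalg.norm(d))
B=onz(c,f([[185,570],[335,590]]),0.0);print(B,np.linalg.norm(B[1]-B[0]))
```

```text
[[ 0.632 -0.028  0.012]
 [ 0.535 -0.003  0.012]
 [ 0.486 -0.191  0.012]
 [ 0.58  -0.219  0.012]]
fix centre [ 0.55817647 -0.11023181  0.012     ] lens [np.float64(0.197), np.float64(0.099), np.float64(0.194), np.float64(0.098)]
fix y yaw 75.01456104497971
[[0.504 0.191 0.086]
 [0.49  0.25  0.086]
 [0.47  0.307 0.086]]
rack yaw 106.04813691481596 0.12079355980285732
[[0.51058285 0.3576404  0.        ]
 [0.41643215 0.32905949 0.        ]] 0.09839320472198977
```

```bash
cat >> h.py <<'E'
def go(r,xyz,yaw_x):
    """total shift in present tool axes (mm), turn ry (rad) for tool x at world yaw (deg)"""
    s=r.get_state(); T=R.from_rotvec(s["tool_rot"]).as_matrix()
    y=np.degrees(np.arctan2(T[1,0],T[0,0])); ry=-np.radians((yaw_x-y+180)%360-180)
    print("t",round(float(s["clock"]),2),"pos",np.round(s["ee_pos"],4),"yaw",round(y,2),"tilt",np.round(T[:2,1],4),"F",np.round(s["force"],1),"grip",round(float(s["grip_width"]),3))
    print("shift mm",np.round(1000*T.T@(np.array(xyz)-s["ee_pos"]),1),"ry",round(ry,3))
E
python3 - <<'E'
from h import *
from workcell import r
c=load("s1"); print(np.round(onz(c,[[328,78],[375,110],[435,45],[395,145],[243,125],[318,145],[355,95],[275,160]],0),3))
go(r,[.49,-.092,.21],-105)
E
```

```text
[[ 0.805 -0.779  0.   ]
 [ 0.541 -0.639  0.   ]
 [ 0.485 -1.264  0.   ]
 [ 0.397 -0.462  0.   ]
 [ 0.947 -0.332  0.   ]
 [ 0.642 -0.343  0.   ]
 [ 0.652 -0.705  0.   ]
 [ 0.738 -0.203  0.   ]]
t 0.25 pos [ 0.2342 -0.5248  0.208 ] yaw -65.95 tilt [-0.0003  0.001 ] F [0.8 0.8 0.4] grip 0.998
shift mm [-290.9   -1.6  409.9] ry 0.682
```

>>> {"fn": "servo_tool", "kwargs": {"series": [0, -26, 0, 37, 0, 0, 0, 0, -26, 0, 37, 0, 0, 0, 0, -26, 0, 37, 0, 0, 0, 0, -26, 0, 37, 0, 0, 0, 0, -26, 0, 37, 0, 0, 0, 0, -26, 0, 37, 0, 0, 0, 0, -26, 0, 37, 0, 0, 0, 0, -26, 0, 37, 0, 0, 0]}}

```text
clock: 1.05
ee_pos: [0.4205, -0.2128, 0.2087]
tool_rot: [-1.379, 0.894, -0.895]
force: [0.1, -1.1, 0.2]
grip_width: 1.002
```

>>> {"fn": "servo_tool", "kwargs": {"series": [150, -27, 0, 38, 0, 0, 0, 150, -27, 0, 38, 0, 0, 0, 150, -27, 0, 38, 0, 0, 0, 150, 0, 0, 0, 0, 0.136, 0, 150, 0, 0, 0, 0, 0.136, 0, 150, 0, 0, 0, 0, 0.136, 0, 150, 0, 0, 0, 0, 0.136, 0, 150, 0, 0, 0, 0, 0.136, 0]}}

```text
clock: 1.85
ee_pos: [0.4908, -0.0939, 0.2084]
tool_rot: [-1.072, 1.402, -1.402]
force: [-0.2, -0.1, -0.2]
grip_width: 0.41
```

Run:
```python
from h import *
from workcell import r
go(r,[.49,-.092,.21],-105)
c=snap(r,"wrist","w1")
go(r,[.49,-.092,.21],-105)
```

```text
t 1.85 pos [ 0.4908 -0.0939  0.2084] yaw -105.21 tilt [-0.0003  0.0001] F [-0.2 -0.1 -0.2] grip 0.41
shift mm [-1.6 -1.6 -1.3] ry -0.004
t 1.9 pos [ 0.4909 -0.0939  0.2084] yaw -105.5 tilt [-0.0002  0.0001] F [ 0.9 -0.2 -0.2] grip 0.412
shift mm [-1.6 -1.6 -1.3] ry -0.009
```

View pics/w1.png

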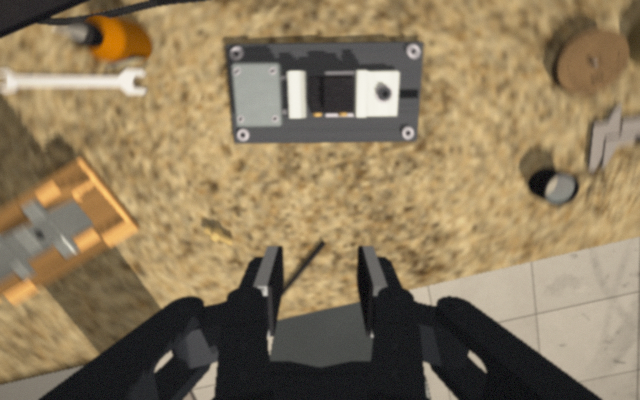

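The wrist view shows the fixture bed at columns 225–422, rows 40–142, with the housing on the left, then jaw, black block and stop. Hex key is at (305,265), rack at the left edge. I'll refine the fixture pose with a mask.

Run:
```python
from h import *
from workcell import r
c=load("w1"); im=c["image"]; hsv=cv2.cvtColor(im,cv2.COLOR_RGB2HSV)
# non-granite: low saturation/blue-ish
m=((im[:,:,0].astype(int)-im[:,:,2])<12).astype(np.uint8); m[:35]=0; m[155:]=0; m[:,:215]=0; m[:,435:]=0
m=cv2.morphologyEx(m,cv2.MORPH_OPEN,np.ones((5,5)))
k=max(cv2.findContours(m,cv2.RETR_EXTERNAL,cv2.CHAIN_APPROX_NONE)[0],key=cv2.contourArea)
b=cv2.boxPoints(cv2.minAreaRect(k)); print(b)
P=onz(c,b,0.012); L=[np.linalg.norm(P[i]-P[i-1]) for i in range(4)]
print(np.round(P,4),np.round(L,4))
C=P.mean(0); e=P-np.roll(P,1,0); l=[v for v,x in zip(e,L) if x>.15]; d=l[0]-l[1]; d*=np.sign(d[1]); yaw=np.arctan2(d[1],d[0])
print("centre",C,"yaw",np.degrees(yaw))
# per-side line fits of the contour in world
W=onz(c,k[:,0,:],0.012)-C; ey=np.array([np.cos(yaw),np.sin(yaw),0]); ex=np.array([ey[1],-ey[0],0])
X,Y=W@ex,W@ey
for n,mm,a,bb in [("x-",(X<-.04)&(abs(Y)<.08),Y,X),("x+",(X>.04)&(abs(Y)<.08),Y,X),("y-",(Y<-.09)&(abs(X)<.035),X,Y),("y+",(Y>.09)&(abs(X)<.035),X,Y)]:
    p=np.polyfit(a[mm],bb[mm],1); print(n,np.round([np.degrees(np.arctan(p[0])),p[1]*1000],2),mm.sum())
v=cv2.resize(im[30:160,215:435],None,fx=3.6,fy=3.6,interpolation=cv2.INTER_CUBIC); cv2.imwrite("pics/crop2.png",v[:,:,::-1])
# predicted pixel positions of jaw face (y=24,z=37), block step z=48 etc for stop=-32.3
F=lambda x,y,z: C*[1,1,0]+ex*x+ey*y+[0,0,z]
for q in [(0,.024,.037),(0,.040,.037),(0,-.0323,.040),(0,.044,.037),(0,.09,.037)]: print(q,proj(c,F(*q)).round(1))
```

```text
[[226.86597   43.803654]
 [419.84265   41.68305 ]
 [420.9203   139.74814 ]
 [227.9436   141.86874 ]]
[[ 0.6378 -0.0389  0.012 ]
 [ 0.5893 -0.2254  0.012 ]
 [ 0.493  -0.2096  0.012 ]
 [ 0.5456 -0.0066  0.012 ]] [0.0977 0.1928 0.0976 0.2097]
centre [ 0.56644539 -0.12014492  0.012     ] yaw 75.44655162378034
x- [ -0.15 -48.01] 147
x+ [-0.06 48.1 ] 160
y- [ -0.19 -97.72] 76
y+ [ 0.17 96.76] 70
(0, 0.024, 0.037) [[299.4  94. ]]
(0, 0.04, 0.037) [[282.9  94.1]]
(0, -0.0323, 0.04) [[357.7  93.3]]
(0, 0.044, 0.037) [[278.8  94.2]]
(0, 0.09, 0.037) [[231.5  94.7]]
```

View pics/crop2.png

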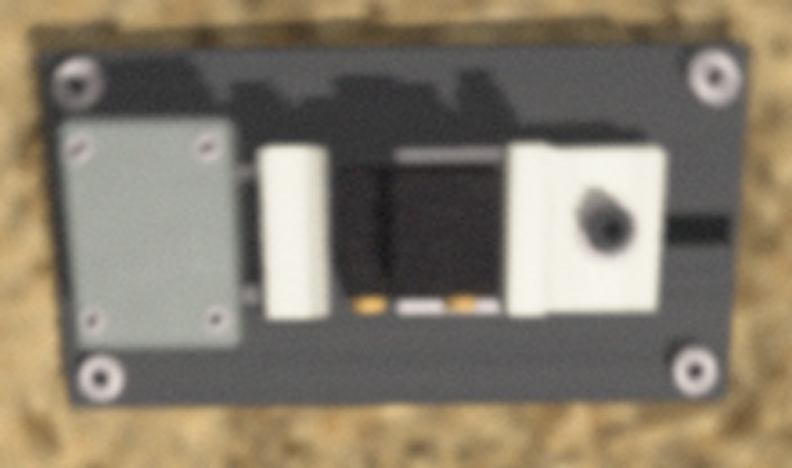

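The enlargement shows bed corners at crop (40,55), (748,45), (727,400), (70,405), stop face at column 507, jaw from 260 to 328, and block from 345 to 500.

```bash
cat >> h.py <<'E'
def frame(C,yaw_y):
    ey=np.array([np.cos(np.radians(yaw_y)),np.sin(np.radians(yaw_y)),0]); ex=np.array([ey[1],-ey[0],0])
    f=lambda x,y,z:np.array([C[0],C[1],0])+ex*x/1000+ey*y/1000+[0,0,z/1000]
    inv=lambda P:np.c_[(P-[C[0],C[1],0])@ex,(P-[C[0],C[1],0])@ey,P[:,2]]*1000
    return f,inv
E
python3 - <<'E'
from h import *
from workcell import r
c=load("w1"); g=lambda p:np.array(p)/3.6+[214.6,29.6]
P=onz(c,g([[40,52],[748,43],[727,402],[68,406]]),0.012); C=P.mean(0); d=P[0]+P[3]-P[1]-P[2]; yaw=np.degrees(np.arctan2(d[1],d[0]))
print(np.round(P,4),"L",[np.linalg.norm(P[i]-P[i-1]).round(4) for i in range(4)],"C",C,"yaw",yaw)
h=onz(c,g([[78,83],[716,77],[695,371],[101,378]]),0.013); d=h[0]+h[3]-h[1]-h[2]; print("screws",h.mean(0),np.degrees(np.arctan2(d[1],d[0])),[np.linalg.norm(h[i]-h[i-1]).round(4) for i in range(4)])
f,inv=frame(C,yaw)
for n,p,z in [("housing L",(60,235),.037),("housing R",(238,235),.037),("jaw back top",(260,235),.037),("jaw face z28",(328,235),.028),("stop face",(507,235),.040),("block step top",(390,235),.048),("housing top edge",(150,118),.037),("housing bot",(150,348),.037),("jaw +x",(295,146),.037),("jaw -x",(295,318),.037)]: print(n,inv(onz(c,g([p]),z)).round(1))
s=load("s1"); print("scene proj",proj(s,np.array([f(50,100,12),f(-50,100,12),f(-50,-100,12),f(50,-100,12)])).round(1))
E
```

```text
[[ 0.6379 -0.0377  0.012 ]
 [ 0.5888 -0.2279  0.012 ]
 [ 0.4926 -0.2048  0.012 ]
 [ 0.5435 -0.0123  0.012 ]] L [np.float64(0.0978), np.float64(0.1965), np.float64(0.0989), np.float64(0.1991)] C [ 0.56571651 -0.12065381  0.012     ] yaw 75.34968159959085
screws [ 0.56582786 -0.12118329  0.013     ] 75.42630665026188 [np.float64(0.0813), np.float64(0.1779), np.float64(0.0807), np.float64(0.1777)]
housing L [[ 0.3 90.9 37. ]]
housing R [[-0.1 42.8 37. ]]
jaw back top [[-0.2 36.9 37. ]]
jaw face z28 [[-0.3 18.9 28. ]]
stop face [[ -0.8 -29.4  40. ]]
block step top [[-0.5  1.9 48. ]]
housing top edge [[29.3 64.7 37. ]]
housing bot [[-29.8  68.6  37. ]]
jaw +x [[22.1 26.8 37. ]]
jaw -x [[-22.1  28.1  37. ]]
scene proj [[276.6 195.6]
 [300.4 210.1]
 [341.2 177.4]
 [317.8 164.8]]
```

```bash
cat >> h.py <<'E'
FC,FY=[0.5658,-0.1209],75.4
f,finv=frame(FC,FY)
def goF(r,x,y,z): go(r,f(x,y,z),FY-180); s=r.get_state(); print("TCP in fixture",finv(np.array([s["ee_pos"]])).round(1))
E
python3 -c "
from h import *
from workcell import r
goF(r,2,28,60)"
```

```text
t 1.9 pos [ 0.4909 -0.0939  0.2084] yaw -105.5 tilt [-0.0002  0.0001] F [ 0.9 -0.2 -0.2] grip 0.412
shift mm [-22.  148.4  81. ] ry -0.016
TCP in fixture [[-79.3   7.2 208.4]]
```

>>> {"fn": "servo_tool", "kwargs": {"series": [255, -7, 0, 27, 0, -0.016, 0, 255, -7, 0, 27, 0, 0, 0, 255, -8, 0, 27, 0, 0, 0, 255, 0, 35, 0, 0, 0, 0, 255, 0, 35, 0, 0, 0, 0, 255, 0, 35, 0, 0, 0, 0, 255, 0, 33, 0, 0, 0, 0, 255, 0, 10, 0, 0, 0, 0]}}

```text
clock: 2.7
ee_pos: [0.5718, -0.0921, 0.0569]
tool_rot: [-1.089, 1.391, -1.381]
force: [-0.6, 0.0, -0.1]
grip_width: 0.0
```

Run:
```python
from h import *
from workcell import r
c=snap(r,"wrist","w2")
goF(r,2,26,42)
v=cv2.resize(c["image"][100:340,180:460],None,fx=2.4,fy=2.4,interpolation=cv2.INTER_CUBIC); cv2.imwrite("pics/crop3.png",v[:,:,::-1])
print(proj(c,np.array([f(-13,8-8.4,48),f(17,8-8.4,48),f(-50,100,12),f(-50,-100,12),f(50,100,12),f(50,-100,12),f(2,28,60)])).round(0).tolist())
```

```text
t 2.75 pos [ 0.5722 -0.0922  0.057 ] yaw -103.9 tilt [-0.0067  0.0016] F [-0.3 -0.1 -0.1] grip -0.005
shift mm [ 3.4 15.   3.2] ry 0.012
TCP in fixture [[-1.1 29.4 57. ]]
[[368.0, 257.0], [371.0, 208.0], [219.0, 278.0], [496.0, 281.0], [206.0, 138.0], [523.0, 142.0], [320.0, 241.0]]
```

View pics/w2.png

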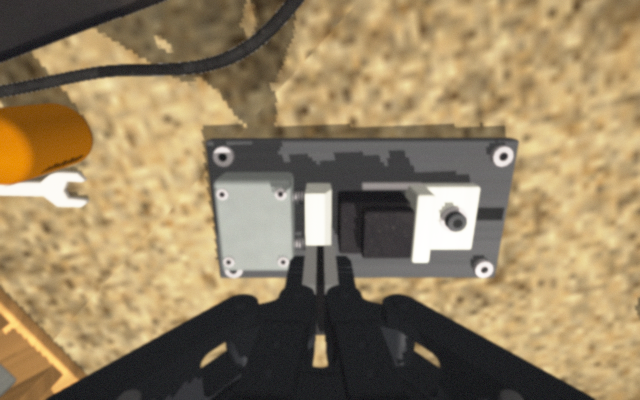

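Fingertips are at (320,245) above the jaw. Block step edge is at column 362, matching the prediction of 363 for the unpushed block. Lowering now, then a slow push towards the stop.

>>> {"fn": "servo_tool", "kwargs": {"series": [255, 0, 4, 1, 0, 0.006, 0, 255, 0, 4, 1, 0, 0.006, 0, 255, 0, 4, 1, 0, 0, 0, 255, 0, 3, 0, 0, 0, 0, 255, 2, 0, 0, 0, 0, 0, 255, 2, 0, 0, 0, 0, 0, 255, 2, 0, 0, 0, 0, 0, 255, 1, 0, 0, 0, 0, 0]}}

```text
clock: 3.55
ee_pos: [0.576, -0.1006, 0.0457]
tool_rot: [-1.077, 1.395, -1.396]
force: [-0.1, -0.1, -0.3]
grip_width: -0.002
```

>>> {"fn": "servo_tool", "kwargs": {"series": [255, 0.6, 0, 0, 0, 0, 0, 255, 0.6, 0, 0, 0, 0, 0, 255, 0.6, 0, 0, 0, 0, 0, 255, 0.6, 0, 0, 0, 0, 0, 255, 0.6, 0, 0, 0, 0, 0, 255, 0.6, 0, 0, 0, 0, 0, 255, 0.6, 0, 0, 0, 0, 0, 255, 0.6, 0, 0, 0, 0, 0]}}

```text
clock: 4.35
ee_pos: [0.5748, -0.1049, 0.0455]
tool_rot: [-1.077, 1.395, -1.395]
force: [0.5, 1.0, -0.6]
grip_width: -0.003
```

```bash
python3 -c "
from h import *
from workcell import r
goF(r,2,15,42)"
```

```text
t 4.35 pos [ 0.5748 -0.1049  0.0455] yaw -104.68 tilt [-0.  0.] F [ 0.5  1.  -0.6] grip -0.003
shift mm [ 2.7  3.5 -2.7] ry -0.001
TCP in fixture [[ 4.7 17.7 45.5]]
```

>>> {"fn": "servo_tool", "kwargs": {"series": [255, 0, 2, -1.5, 0, 0, 0, 255, 0, 1.5, -1, 0, 0, 0, 255, 0.5, 0, 0, 0, 0, 0, 255, 0.5, 0, 0, 0, 0, 0, 255, 0.5, 0, 0, 0, 0, 0, 255, 0.5, 0, 0, 0, 0, 0, 255, 0.5, 0, 0, 0, 0, 0, 255, 0, 0, 0, 0, 0, 0]}}

```text
clock: 5.15
ee_pos: [0.5718, -0.1068, 0.042]
tool_rot: [-1.077, 1.395, -1.396]
force: [-0.5, 0.3, 0.6]
grip_width: -0.003
```

>>> {"fn": "servo_tool", "kwargs": {"series": [255, 0.4, 0, 0, 0, 0, 0, 255, 0.4, 0, 0, 0, 0, 0, 255, 0.4, 0, 0, 0, 0, 0, 255, 0.4, 0, 0, 0, 0, 0, 255, 0.4, 0, 0, 0, 0, 0, 255, 0, 0, 0, 0, 0, 0, 255, 0, 0, 0, 0, 0, 0, 255, 0, 0, 0, 0, 0, 0]}}

```text
clock: 5.95
ee_pos: [0.5712, -0.1086, 0.042]
tool_rot: [-1.077, 1.395, -1.395]
force: [-0.3, -0.1, 0.2]
grip_width: 0.005
```

```bash
python3 -c "
from h import *
from workcell import r
goF(r,2,15,42)
c=snap(r,'wrist','w3'); v=cv2.resize(c['image'][100:300,180:500],None,fx=2.4,fy=2.4,interpolation=cv2.INTER_CUBIC); cv2.imwrite('pics/crop3.png',v[:,:,::-1])
goF(r,2,15,42)"
```

```text
t 5.95 pos [ 0.5712 -0.1086  0.042 ] yaw -104.68 tilt [-0.  0.] F [-0.3 -0.1  0.2] grip 0.005
shift mm [-1.7  0.  -0.1] ry -0.001
TCP in fixture [[ 2.1 13.3 42. ]]
t 6.0 pos [ 0.5712 -0.1086  0.042 ] yaw -104.68 tilt [0. 0.] F [ 0.2 -0.9 -0.2] grip -0.001
shift mm [-1.7  0.  -0.2] ry -0.001
TCP in fixture [[ 2.2 13.3 42. ]]
```

>>> {"fn": "servo_tool", "kwargs": {"series": [255, 0.5, 0, 0, 0, 0, 0, 255, 0.5, 0, 0, 0, 0, 0, 255, 0.5, 0, 0, 0, 0, 0, 255, 0.5, 0, 0, 0, 0, 0, 255, 0.5, 0, 0, 0, 0, 0, 255, 0.5, 0, 0, 0, 0, 0, 255, 0, 0, 0, 0, 0, 0, 255, 0, 0, 0, 0, 0, 0]}}

```text
clock: 6.8
ee_pos: [0.5705, -0.1116, 0.042]
tool_rot: [-1.077, 1.395, -1.395]
force: [-0.4, 0.8, -0.8]
grip_width: 0.002
```

View pics/crop3.png

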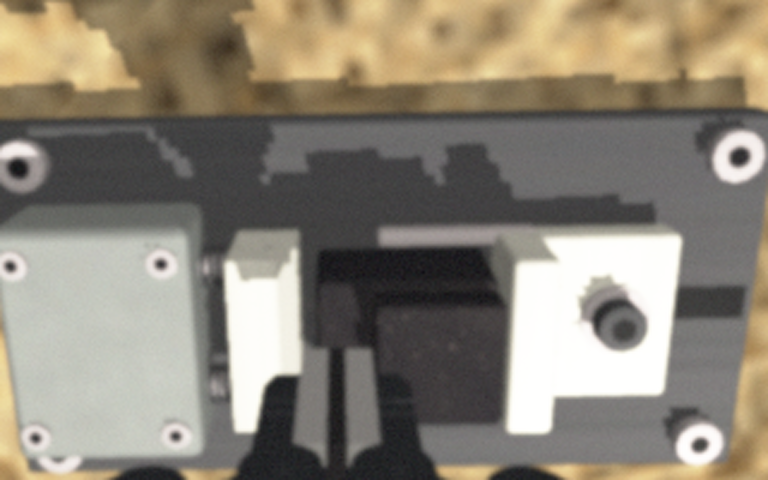

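>>> {"fn": "servo_tool", "kwargs": {"series": [255, 0.4, 0, 0, 0, 0, 0, 255, 0.4, 0, 0, 0, 0, 0, 255, 0.4, 0, 0, 0, 0, 0, 255, 0.4, 0, 0, 0, 0, 0, 255, 0, 0, 0, 0, 0, 0, 255, 0, 0, 0, 0, 0, 0, 255, 0, 0, 0, 0, 0, 0, 255, 0, 0, 0, 0, 0, 0]}}

```text
clock: 7.6
ee_pos: [0.5701, -0.1131, 0.042]
tool_rot: [-1.077, 1.395, -1.395]
force: [-0.2, -0.6, -0.2]
grip_width: -0.003
```

```bash
python3 -c "
from h import *
from workcell import r
goF(r,2,9,42)"
```

```text
t 7.6 pos [ 0.5701 -0.1131  0.042 ] yaw -104.68 tilt [ 0. -0.] F [-0.2 -0.6 -0.2] grip -0.003
shift mm [-0.4  0.  -0.2] ry -0.001
TCP in fixture [[ 2.2  8.6 42. ]]
```

>>> {"fn": "servo_tool", "kwargs": {"series": [255, 0.3, 0, 0, 0, 0, 0, 255, 0.3, 0, 0, 0, 0, 0, 255, 0.3, 0, 0, 0, 0, 0, 255, 0.3, 0, 0, 0, 0, 0, 255, 0.3, 0, 0, 0, 0, 0, 255, 0, 0, 0, 0, 0, 0, 255, 0, 0, 0, 0, 0, 0, 255, 0, 0, 0, 0, 0, 0]}}

```text
clock: 8.4
ee_pos: [0.5697, -0.1145, 0.042]
tool_rot: [-1.077, 1.395, -1.395]
force: [0.8, -0.2, 0.2]
grip_width: 0.004
```

>>> {"fn": "servo_tool", "kwargs": {"series": [255, 0.3, 0, 0, 0, 0, 0, 255, 0.3, 0, 0, 0, 0, 0, 255, 0.3, 0, 0, 0, 0, 0, 255, 0.3, 0, 0, 0, 0, 0, 255, 0, 0, 0, 0, 0, 0, 255, 0, 0, 0, 0, 0, 0, 255, 0, 0, 0, 0, 0, 0, 255, 0, 0, 0, 0, 0, 0]}}

```text
clock: 9.2
ee_pos: [0.5694, -0.1157, 0.042]
tool_rot: [-1.077, 1.395, -1.395]
force: [0.2, -0.3, -0.1]
grip_width: 0.001
```

```bash
python3 -c "
from h import *
from workcell import r
c=snap(r,'wrist','w4'); v=cv2.resize(c['image'][180:300,290:460],None,fx=4,fy=4,interpolation=cv2.INTER_CUBIC); cv2.imwrite('pics/crop4.png',v[:,:,::-1])
print(proj(c,np.array([f(10,-29.4,40),f(10,-29.4-3,40),f(10,-.4,48),f(10,-28,48)])))
goF(r,2,9,42)"
```

```text
[[381.72053007 230.00007922]
 [387.21093012 229.99818039]
 [329.03409348 235.93859119]
 [381.7721443  235.92066799]]
t 9.25 pos [ 0.5693 -0.1157  0.042 ] yaw -104.68 tilt [-0.  0.] F [ 0.5 -0.3  0.3] grip 0.0
shift mm [-3.1  0.  -0.1] ry -0.001
TCP in fixture [[ 2.1  5.9 42. ]]
```

Run:
```python
from h import *
for n in ["w3","w4"]:
    c=load(n); g=c["image"].mean(2)
    for rows in [(205,213),(224,232),(240,248)]:
        print(n,rows,g[rows[0]:rows[1],326:414].mean(0).round().astype(int).tolist())
    print(proj(c,np.array([f(17,8,48),f(-10,8,48),f(17,-29.4,40),f(-10,-29.4,40)])).round(0).tolist())
```

```text
w3 (205, 213) [29, 27, 27, 28, 28, 30, 27, 28, 28, 28, 28, 28, 27, 28, 29, 29, 26, 28, 29, 28, 28, 29, 27, 29, 28, 27, 29, 29, 31, 30, 29, 29, 27, 29, 28, 29, 30, 28, 29, 28, 29, 28, 31, 29, 28, 29, 27, 29, 28, 29, 30, 27, 29, 29, 30, 39, 46, 57, 74, 90, 99, 101, 102, 102, 101, 103, 108, 120, 144, 172, 190, 199, 202, 203, 203, 204, 204, 204, 206, 205, 206, 206, 207, 211, 219, 230, 242, 250]
w3 (224, 232) [60, 59, 53, 46, 39, 37, 35, 38, 35, 33, 33, 38, 42, 43, 44, 43, 46, 45, 44, 45, 44, 47, 47, 48, 46, 46, 46, 47, 45, 46, 46, 46, 46, 45, 45, 47, 46, 46, 47, 46, 46, 45, 47, 46, 47, 49, 49, 49, 49, 49, 48, 48, 50, 49, 47, 50, 49, 51, 50, 50, 50, 51, 56, 63, 76, 93, 119, 162, 214, 243, 251, 253, 253, 253, 253, 253, 254, 254, 254, 254, 254, 254, 254, 254, 254, 253, 253, 253]
w3 (240, 248) [82, 80, 79, 74, 72, 69, 69, 68, 58, 45, 40, 45, 53, 57, 61, 61, 61, 60, 59, 60, 59, 60, 60, 61, 61, 61, 64, 63, 62, 62, 62, 62, 62, 63, 65, 64, 63, 62, 63, 62, 63, 66, 69, 67, 64, 62, 61, 61, 61, 62, 62, 62, 63, 62, 63, 63, 63, 63, 63, 63, 63, 64, 64, 70, 84, 111, 155, 210, 242, 252, 253, 254, 254, 25
[... 714 characters left out ...]
 47, 48, 48, 48, 48, 48, 50, 51, 52, 53, 60, 72, 88, 103, 131, 178, 227, 247, 252, 253, 253, 253, 253, 253, 253, 254, 254, 254, 254, 254, 254, 254, 253, 253, 252, 253, 253, 253, 253, 253, 253, 253, 251, 239, 204, 164, 145, 140, 138]
w4 (240, 248) [82, 82, 82, 82, 82, 81, 81, 80, 73, 67, 63, 62, 62, 63, 62, 60, 59, 62, 61, 63, 64, 64, 62, 63, 61, 61, 62, 66, 67, 65, 64, 61, 62, 60, 60, 62, 61, 61, 62, 62, 63, 63, 61, 62, 61, 63, 63, 62, 63, 66, 74, 91, 118, 162, 216, 244, 252, 253, 253, 253, 253, 254, 254, 254, 254, 254, 254, 254, 254, 254, 254, 253, 252, 253, 254, 254, 254, 254, 254, 254, 254, 254, 254, 254, 254, 254, 253, 252]
[[313.0, 223.0], [313.0, 270.0], [382.0, 218.0], [380.0, 263.0]]
```

View pics/crop4.png

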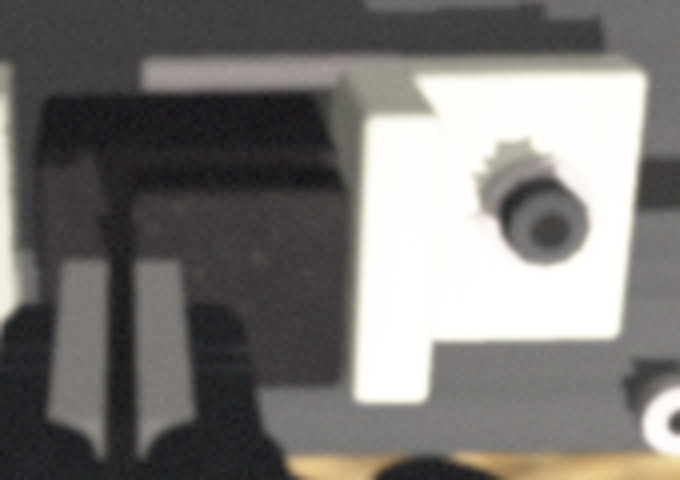

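Block and stop edges moved together between the two frames, so the block has not moved. The fingers appear to pass above it. I'll check the actual tip height in the fixed cameras.

Run:
```python
from h import *
from workcell import r
out=[]
s=r.get_state()
for n in ["scene","side"]:
    c=snap(r,n,n+"2"); p=proj(c,s["ee_pos"])[0]; p2=proj(c,s["ee_pos"]+[0,0,.02])[0]; print(n,p,p2)
    u,v=int(p[0])-40,int(p[1])-40; k=cv2.resize(c["image"][v:v+75,u:u+80],None,fx=5,fy=5,interpolation=cv2.INTER_CUBIC).copy()
    for q,col in [(p,(255,0,0)),(p2,(0,255,0))]: cv2.drawMarker(k,tuple(int((a-b+.5)*5) for a,b in zip(q,(u,v))),col,cv2.MARKER_CROSS,14,1)
    out.append(k)
cv2.imwrite("pics/fix2.png",np.hstack(out)[:,:,::-1])
```

```text
scene [307.70481246 179.87449384] [307.63227172 175.05144524]
side [334.70798118 191.95706491] [334.70213983 186.53601366]
```

View pics/fix2.png

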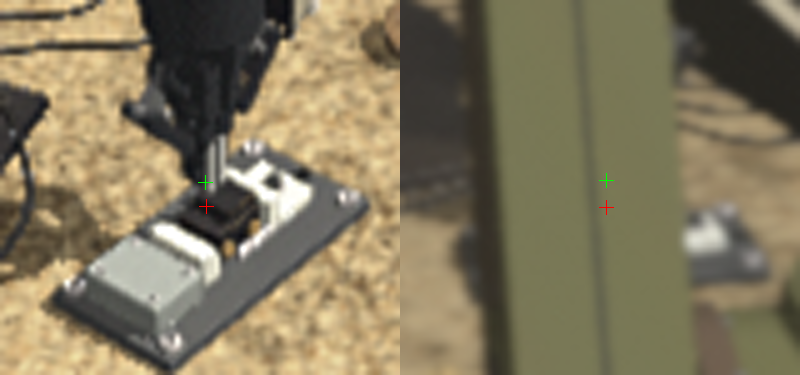

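The scene crop shows the fingertip at (215,192), about 15–20 mm above the reported TCP once the fixture's own offset is allowed for. That explains the miss. I'll back off and go down in guarded steps.

>>> {"fn": "servo_tool", "kwargs": {"series": [255, -5, 0, 0, 0, 0, 0, 255, -5, 0, 0, 0, 0, 0, 255, 0, 3, 0, 0, 0, 0, 255, 0, 3, 0, 0, 0, 0, 255, 0, 2, 0, 0, 0, 0, 255, 0, 2, 0, 0, 0, 0, 255, 0, 0, 0, 0, 0, 0, 255, 0, 0, 0, 0, 0, 0]}}

```text
clock: 10.15
ee_pos: [0.5718, -0.1061, 0.0319]
tool_rot: [-1.077, 1.396, -1.395]
force: [0.1, -0.9, 1.0]
grip_width: 0.003
```

>>> {"fn": "servo_tool", "kwargs": {"series": [255, 0, 0.8, 0, 0, 0, 0, 255, 0, 0.8, 0, 0, 0, 0, 255, 0, 0.8, 0, 0, 0, 0, 255, 0, 0.8, 0, 0, 0, 0, 255, 0, 0.8, 0, 0, 0, 0, 255, 0, 0, 0, 0, 0, 0, 255, 0, 0, 0, 0, 0, 0, 255, 0, 0, 0, 0, 0, 0]}}

```text
clock: 10.95
ee_pos: [0.5719, -0.106, 0.028]
tool_rot: [-1.077, 1.395, -1.395]
force: [0.1, -0.1, 1.4]
grip_width: 0.003
```

Run:
```python
from h import *
from workcell import r
goF(r,2,16,24)
c=snap(r,"wrist","w5"); v=cv2.resize(c['image'][140:300,230:460],None,fx=3.4,fy=3.4,interpolation=cv2.INTER_CUBIC); cv2.imwrite('pics/crop5.png',v[:,:,::-1])
```

```text
t 10.95 pos [ 0.5719 -0.106   0.028 ] yaw -104.68 tilt [0. 0.] F [ 0.1 -0.1  1.4] grip 0.003
shift mm [-0.   4.  -0.2] ry -0.001
TCP in fixture [[ 2.2 16.  28. ]]
```

View pics/crop5.png

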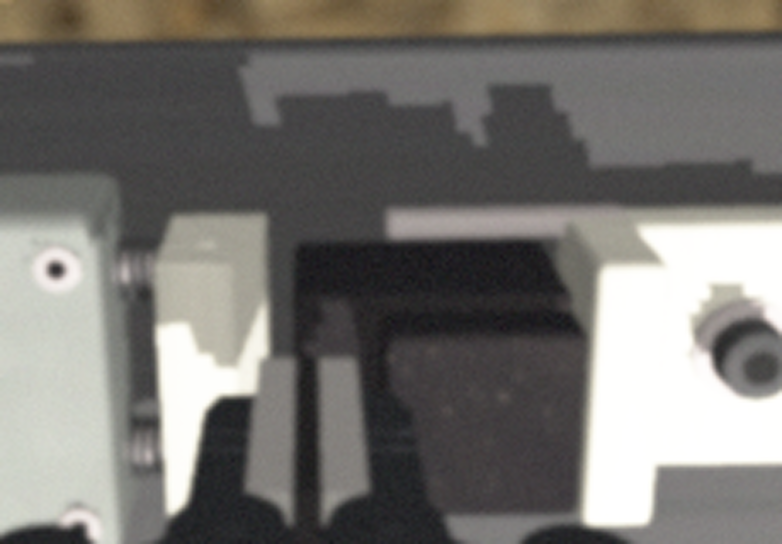

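Fingers are clear of the step and still have no contact at reported z = 28, so the tip is well above the reported TCP. Continuing guarded descent.

>>> {"fn": "servo_tool", "kwargs": {"series": [255, 0, 0.6, 0, 0, 0, 0, 255, 0, 0.6, 0, 0, 0, 0, 255, 0, 0.6, 0, 0, 0, 0, 255, 0, 0.6, 0, 0, 0, 0, 255, 0, 0.6, 0, 0, 0, 0, 255, 0, 0, 0, 0, 0, 0, 255, 0, 0, 0, 0, 0, 0, 255, 0, 0, 0, 0, 0, 0]}}

```text
clock: 11.8
ee_pos: [0.5719, -0.106, 0.025]
tool_rot: [-1.077, 1.395, -1.395]
force: [0.5, 0.1, -0.8]
grip_width: -0.003
```

```bash
python3 -c "
from h import *
from workcell import r
for i in range(3): goF(r,2,16,24); r.capture('wrist')"
```

```text
t 11.8 pos [ 0.5719 -0.106   0.025 ] yaw -104.68 tilt [0. 0.] F [ 0.5  0.1 -0.8] grip -0.003
shift mm [-0.1  1.  -0.2] ry -0.001
TCP in fixture [[ 2.2 15.9 25. ]]
t 11.85 pos [ 0.5719 -0.106   0.025 ] yaw -104.68 tilt [ 0.0001 -0.    ] F [ 1.1 -0.2  0.3] grip 0.0
shift mm [-0.1  1.  -0.2] ry -0.001
TCP in fixture [[ 2.2 15.9 25. ]]
t 11.9 pos [ 0.5719 -0.106   0.025 ] yaw -104.68 tilt [-0.  0.] F [-0.5 -1.4  0.7] grip 0.001
shift mm [-0.1  1.  -0.1] ry -0.001
TCP in fixture [[ 2.1 15.9 25. ]]
```

>>> {"fn": "servo_tool", "kwargs": {"series": [255, 0, 0.5, 0, 0, 0, 0, 255, 0, 0.5, 0, 0, 0, 0, 255, 0, 0.5, 0, 0, 0, 0, 255, 0, 0.5, 0, 0, 0, 0, 255, 0, 0.5, 0, 0, 0, 0, 255, 0, 0.5, 0, 0, 0, 0, 255, 0, 0, 0, 0, 0, 0, 255, 0, 0, 0, 0, 0, 0]}}

```text
clock: 12.75
ee_pos: [0.5719, -0.106, 0.022]
tool_rot: [-1.077, 1.395, -1.395]
force: [0.3, 0.3, -0.0]
grip_width: 0.001
```

>>> {"fn": "servo_tool", "kwargs": {"series": [255, 0, 0.5, 0, 0, 0, 0, 255, 0, 0.5, 0, 0, 0, 0, 255, 0, 0.5, 0, 0, 0, 0, 255, 0, 0.5, 0, 0, 0, 0, 255, 0, 0.5, 0, 0, 0, 0, 255, 0, 0, 0, 0, 0, 0, 255, 0, 0, 0, 0, 0, 0, 255, 0, 0, 0, 0, 0, 0]}}

```text
clock: 13.55
ee_pos: [0.5719, -0.106, 0.0195]
tool_rot: [-1.077, 1.395, -1.395]
force: [-0.3, 0.3, -0.2]
grip_width: -0.002
```

>>> {"fn": "servo_tool", "kwargs": {"series": [255, 1, 0, 0, 0, 0, 0, 255, 1, 0, 0, 0, 0, 0, 255, 1, 0, 0, 0, 0, 0, 255, 1, 0, 0, 0, 0, 0, 255, 1, 0, 0, 0, 0, 0, 255, 0.5, 0, 0, 0, 0, 0, 255, 0.5, 0, 0, 0, 0, 0, 255, 0, 0, 0, 0, 0, 0]}}

```text
clock: 14.35
ee_pos: [0.5706, -0.1118, 0.0196]
tool_rot: [-1.077, 1.395, -1.395]
force: [0.5, 1.3, 0.6]
grip_width: -0.006
```

```bash
cat >> h.py <<'E'
def edges(r,name):
    "columns of block step edge / stop face edge in wrist view, rows z-matched"
    c=snap(r,"wrist",name); g=c["image"].astype(float).mean(2); return c,g
E
python3 - <<'E'
from h import *
from workcell import r
c,g=edges(r,"w6"); goF(r,2,16,24)
print(g[228:236,330:400].mean(0).round().astype(int).tolist())
c=load("w5"); g=c["image"].mean(2); print(g[228:236,330:420].mean(0).round().astype(int).tolist())
E
```

```text
t 14.4 pos [ 0.5705 -0.1118  0.0196] yaw -104.68 tilt [0.0002 0.    ] F [-0.4  1.1  1.7] grip 0.002
shift mm [-6.  -4.4 -0.3] ry -0.001
TCP in fixture [[ 2.2 10.  19.6]]
[35, 36, 34, 35, 35, 36, 36, 36, 35, 35, 36, 36, 35, 35, 35, 35, 36, 35, 36, 33, 36, 36, 35, 35, 34, 36, 36, 36, 35, 34, 35, 35, 34, 35, 35, 36, 36, 34, 35, 33, 35, 36, 35, 35, 34, 34, 35, 35, 35, 37, 34, 34, 35, 36, 35, 35, 36, 36, 38, 46, 61, 78, 90, 100, 106, 112, 131, 172, 220, 245]
[63, 61, 57, 51, 45, 41, 39, 40, 38, 40, 40, 37, 36, 35, 35, 35, 35, 35, 35, 33, 35, 34, 34, 34, 34, 34, 34, 35, 36, 35, 35, 34, 34, 35, 34, 35, 36, 35, 35, 34, 33, 36, 34, 35, 34, 34, 36, 35, 35, 36, 33, 34, 34, 34, 35, 34, 34, 34, 35, 35, 35, 33, 35, 38, 41, 47, 48, 52, 67, 82, 93, 100, 106, 116, 142, 189, 232, 250, 253, 254, 254, 255, 255, 255, 255, 255, 255, 255, 255, 255]
```

>>> {"fn": "servo_tool", "kwargs": {"series": [255, 0.3, 0, 0, 0, 0, 0, 255, 0.3, 0, 0, 0, 0, 0, 255, 0.3, 0, 0, 0, 0, 0, 255, 0.3, 0, 0, 0, 0, 0, 255, 0.3, 0, 0, 0, 0, 0, 255, 0, 0, 0, 0, 0, 0, 255, 0, 0, 0, 0, 0, 0, 255, 0, 0, 0, 0, 0, 0]}}

```text
clock: 15.2
ee_pos: [0.57, -0.113, 0.0196]
tool_rot: [-1.077, 1.396, -1.395]
force: [0.4, 5.2, 2.8]
grip_width: -0.003
```

```bash
python3 -c "
from h import *
from workcell import r
F=[]
for i in range(3): F.append(r.get_state()['force']); snap(r,'wrist','w7')
print(np.round(F,1).tolist()); goF(r,2,16,24)"
```

```text
[[0.4, 5.2, 2.8], [1.3, 5.4, 3.8], [0.7, 5.0, 2.2]]
t 15.35 pos [ 0.5701 -0.113   0.0195] yaw -104.69 tilt [0.0001 0.0004] F [1.5 4.9 2.5] grip -0.001
shift mm [-7.3 -4.4 -0.1] ry -0.002
TCP in fixture [[ 2.1  8.7 19.5]]
```

>>> {"fn": "servo_tool", "kwargs": {"series": [255, 0.3, 0, 0, 0, 0, 0, 255, 0.3, 0, 0, 0, 0, 0, 255, 0.3, 0, 0, 0, 0, 0, 255, 0, 0, 0, 0, 0, 0, 255, -0.5, 0, 0, 0, 0, 0, 255, -1, 0, 0, 0, 0, 0, 255, -3, 0, 0, 0, 0, 0, 255, -3, 0, 0, 0, 0, 0]}}

```text
clock: 16.15
ee_pos: [0.5712, -0.1075, 0.0192]
tool_rot: [-1.078, 1.396, -1.396]
force: [-0.1, 0.4, 0.2]
grip_width: -0.0
```

Run:
```python
from h import *
from workcell import r
c=snap(r,"wrist","w8"); goF(r,2,16,24)
k=[]
for n,u0 in [("w5",300),("w8",300)]:
    c=load(n); k.append(cv2.resize(c['image'][190:250,u0:u0+130],None,fx=6,fy=5,interpolation=cv2.INTER_CUBIC))
cv2.imwrite('pics/cmp.png',np.vstack(k)[:,:,::-1])
```

```text
t 16.2 pos [ 0.5713 -0.1069  0.0192] yaw -104.67 tilt [-0.0009 -0.0005] F [-0.5 -0.1 -0.1] grip 0.002
shift mm [-1.1 -4.8  0.1] ry -0.001
TCP in fixture [[ 1.8 14.9 19.2]]
```

View pics/cmp.png

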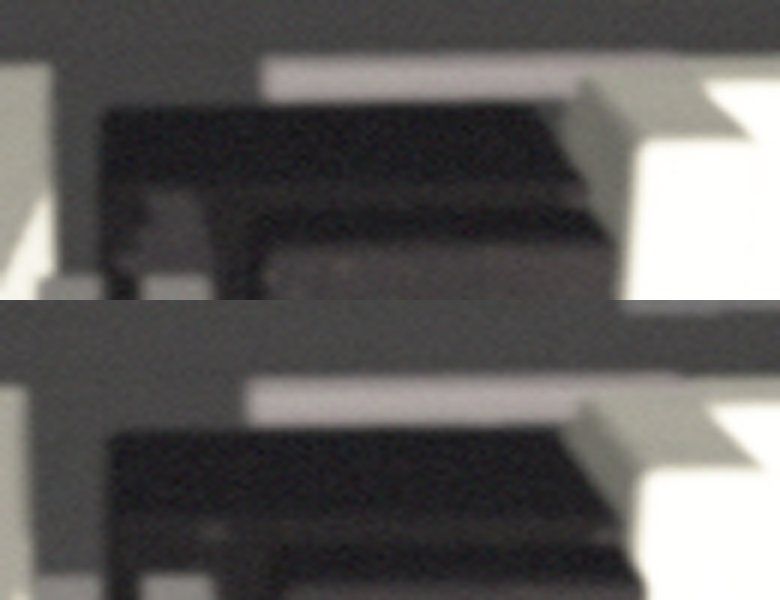

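The stacked comparison shows the lip start shifting from 260 to 248 while the block front goes from 105 to 110. So the block moved about 1.4 mm in its lips, and the force then built up against the stop. The visible gap of about 7 mm points to plate_9. Now up and over to look at the rack.

>>> {"fn": "servo_tool", "kwargs": {"series": [255, 0, -20, 0, 0, 0, 0, 255, 0, -44, 0, 0, 0, 0, 140, 0, -44, 0, 0, 0, 0, 140, 0, -44, 0, 0, 0, 0, 140, -20, -38, -15, 0, 0, 0, 140, -37, 0, -29, 0, 0, 0, 140, -37, 0, -29, 0, 0, 0, 140, -37, 0, -29, 0, 0, 0]}}

```text
clock: 17.0
ee_pos: [0.5054, 0.0463, 0.2099]
tool_rot: [-1.076, 1.395, -1.397]
force: [0.3, 0.6, 0.1]
grip_width: 0.452
```

>>> {"fn": "servo_tool", "kwargs": {"series": [140, -37, 0, -29, 0, 0, 0, 140, -37, 0, -29, 0, 0, 0, 140, -37, 0, -29, 0, 0, 0, 140, -37, 0, -29, 0, 0, 0, 140, 0, 0, 0, 0, -0.134, 0, 140, 0, 0, 0, 0, -0.134, 0, 140, 0, 0, 0, 0, -0.134, 0, 140, 0, 0, 0, 0, -0.134, 0]}}

```text
clock: 17.8
ee_pos: [0.4312, 0.218, 0.2093]
tool_rot: [-1.332, 0.996, -0.996]
force: [0.2, 0.3, 0.1]
grip_width: 0.45
```

Run:
```python
from h import *
from workcell import r
r.capture("wrist"); c=snap(r,"wrist","k1"); go(r,[.429,.22,.21],-74)
im=c["image"]; hsv=cv2.cvtColor(im,cv2.COLOR_RGB2HSV).astype(int)
C0=[.496,.239]; fr,ri=frame(C0,106)
print("pred tab tops",proj(c,np.array([fr(0,y,86) for y in(-60,0,60)])).round(0).tolist(),"rack corners",proj(c,np.array([fr(x,y,10) for x in(-50,50) for y in(-103,103)])).round(0).tolist())
m=((hsv[:,:,1]<45)&(hsv[:,:,2]>70)).astype(np.uint8); m[240:]=0
n,l,st,ce=cv2.connectedComponentsWithStats(m)
for i in range(1,n):
    if st[i,4]>150: 
        k=cv2.findContours((l==i).astype(np.uint8),0,1)[0][0]; print(st[i],ce[i].round(1),np.round(cv2.minAreaRect(k)[1],1),round(cv2.minAreaRect(k)[2],1), "V",hsv[:,:,2][l==i].mean().round())
w=((hsv[:,:,0]>8)&(hsv[:,:,0]<20)&(hsv[:,:,1]>90)&(hsv[:,:,2]>120)).astype(np.uint8); w=cv2.morphologyEx(w,cv2.MORPH_OPEN,np.ones((3,3)))
n,l,st,ce=cv2.connectedComponentsWithStats(w); print([ (st[i].tolist(),ce[i].round().tolist()) for i in range(1,n) if st[i,4]>300])
```

```text
t 17.9 pos [0.4313 0.2179 0.2093] yaw -73.94 tilt [-0.0003 -0.0009] F [-0.2  0.3 -0.2] grip 0.451
shift mm [-2.7 -0.7 -1.6] ry 0.001
pred tab tops [[387.0, 108.0], [315.0, 107.0], [244.0, 106.0]] rack corners [[409.0, 153.0], [223.0, 150.0], [418.0, 55.0], [215.0, 52.0]]
[    0     0   192   240 19311] [ 44.9 125.3] [239. 191.] 90.0 V 150.0
[130   0  25  86 525] [142.2  39.5] [86.  23.5] 83.7 V 208.0
[473   0  56  39 844] [503.5  15.7] [56.  29.6] 42.9 V 231.0
[616  53  24  16 188] [624.2  60.4] [14.6 22.6] 76.8 V 109.0
[301  69  14  72 889] [308. 105.] [71. 13.] 90.0 V 218.0
[ 551   69   89  126 5545] [609.9 132.4] [107.4 101.1] 34.1 V 119.0
[ 231   71   25   71 1111] [243.4 105.8] [70. 24.] 90.0 V 139.0
[ 360   74   27   71 1405] [372.5 109.2] [25.3 70.9] 3.8 V 193.0
[([84, 0, 47, 100, 2456], [105.0, 44.0]), ([150, 0, 51, 30, 676], [177.0, 12.0]), ([311, 0, 52, 19, 545], [334.0, 9.0]), ([150, 0, 490, 340, 58880], [431.0, 145.0]), ([76, 103, 163, 143, 7990], [155.0, 185.0]), ([298, 190, 64, 86, 2376], [332.0, 236.0]), ([0, 320, 30, 37, 937], [14.0, 338.0]), ([40, 337, 40, 54, 1349], [59.0, 363.0])]
```

Run:
```python
from h import *
c=load("k1"); im=c["image"].astype(int); g=im.mean(2); sat=im.max(2)-im.min(2)
for rows in [(76,82),(103,111),(130,136)]:
    for a,b in [(225,262),(294,322),(352,395)]:
        print(rows,a,list(zip(g[rows[0]:rows[1],a:b].mean(0).round().astype(int).tolist(),sat[rows[0]:rows[1],a:b].mean(0).round().astype(int).tolist())))
for z in (60,86): 
    P=onz(c,[[319,107],[329,107]],z/1000); print(z,"px/mm",10/np.linalg.norm(P[1]-P[0])/1000)
print("cam",c["xyz"])
```

```text
(76, 82) 225 [(96, 74), (96, 75), (93, 73), (93, 72), (96, 73), (97, 75), (96, 76), (95, 77), (98, 75), (97, 75), (98, 72), (104, 60), (120, 36), (135, 20), (145, 14), (146, 13), (149, 13), (153, 13), (157, 14), (156, 14), (154, 13), (147, 13), (129, 17), (115, 33), (104, 56), (99, 71), (99, 76), (98, 78), (98, 78), (99, 76), (96, 76), (92, 72), (90, 70), (90, 70), (90, 70), (91, 70), (89, 70)]
(76, 82) 294 [(162, 127), (174, 130), (181, 128), (184, 128), (183, 130), (184, 129), (180, 128), (171, 116), (155, 74), (146, 30), (149, 16), (152, 13), (154, 14), (153, 13), (152, 13), (151, 13), (153, 13), (153, 14), (154, 13), (156, 16), (165, 32), (174, 73), (181, 110), (186, 125), (188, 126), (188, 126), (187, 128), (183, 129)]
(76, 82) 352 [(171, 130), (170, 130), (171, 129), (171, 129), (172, 129), (172, 130), (172, 129), (174, 129), (176, 130), (182, 131), (187, 130), (185, 129), (176, 126), (153, 101), (131, 48), (135, 17), (146, 14), (150, 13), (153, 13), (152, 12), (150, 13), (149, 12), (149, 12), (149, 13), (149, 12), (150, 12), (150, 12), (150, 13), (153, 15), (165, 24), (179, 56
[... 2017 characters left out ...]
(235, 15), (215, 36), (186, 71), (167, 103), (160, 115), (159, 116), (158, 116), (155, 115), (144, 113)]
(130, 136) 352 [(135, 105), (137, 104), (136, 105), (135, 102), (135, 104), (138, 106), (142, 108), (146, 108), (146, 107), (144, 98), (148, 67), (181, 32), (222, 17), (237, 13), (240, 12), (241, 11), (240, 12), (240, 12), (239, 12), (239, 12), (240, 12), (241, 12), (241, 12), (241, 11), (240, 12), (239, 14), (230, 22), (202, 51), (165, 82), (145, 102), (141, 105), (133, 104), (119, 94), (109, 88), (113, 90), (120, 91), (121, 93), (120, 94), (120, 94), (120, 92), (120, 94), (119, 95), (119, 95)]
60 px/mm 1.0901322352159486
86 px/mm 1.1883330840276363
cam [0.50547906 0.23806276 0.37462722]
```

Run:
```python
from h import *
from workcell import r
c=load("k1")
S=onz(c,[[243.8,106.5],[308.2,105],[371,109]],.060); T=onz(c,[[236,106.5],[307.6,105],[377.2,109]],.086)
print(S.round(4),T.round(4)); 
for Q in (S,T):
    d=Q[0]-Q[2]; print("yaw",np.degrees(np.arctan2(d[1],d[0])),np.linalg.norm(Q[0]-Q[1]),np.linalg.norm(Q[1]-Q[2]))
# plate-9 own yaw from shoulder centre at rows 78 and 133
a=onz(c,[[243.4,79],[244.0,133]],.060); d=a[0]-a[1]; print("plate x yaw",np.degrees(np.arctan2(d[1],d[0])))
go(r,[*(S[0]+T[0])[:2]/2,.21],-73.9)
```

```text
[[0.4765 0.3019 0.06  ]
 [0.4947 0.2458 0.06  ]
 [0.5079 0.1895 0.06  ]] [[0.477  0.3029 0.086 ]
 [0.4955 0.2456 0.086 ]
 [0.5092 0.1885 0.086 ]]
yaw 105.61529674564959 0.05906615752998671 0.057783189981811804
yaw 105.72296747842753 0.060238285828244684 0.05873006414621096
plate x yaw 13.425768944163686
t 17.9 pos [0.4313 0.2179 0.2093] yaw -73.94 tilt [-0.0003 -0.0009] F [-0.2  0.3 -0.2] grip 0.451
shift mm [-68.7  -0.8  67.1] ry -0.001
```

plate_9 is the left one in this view, at (0.477, 0.3025); the middle one measures about 12 mm and the right one about 15 mm. Going to grasp it.

>>> {"fn": "servo_tool", "kwargs": {"series": [140, -34.4, 0, 33.5, 0, 0, 0, 140, -34.4, 0, 33.5, 0, 0, 0, 140, 0, 32, 0, 0, 0, 0, 140, 0, 34, 0, 0, 0, 0, 140, 0, 34, 0, 0, 0, 0, 140, 0, 30, 0, 0, 0, 0, 140, 0, 16, 0, 0, 0, 0, 140, 0, 10, 0, 0, 0, 0]}}

```text
clock: 18.7
ee_pos: [0.4759, 0.3019, 0.0515]
tool_rot: [-1.331, 1.004, -1.003]
force: [-0.4, -0.2, -0.3]
grip_width: 0.447
```

>>> {"fn": "servo_tool", "kwargs": {"series": [140, 0, 4, 0, 0, 0, 0, 140, 0, 2, 0, 0, 0, 0, 140, 0, 0, 0, 0, 0, 0, 140, 0, 0, 0, 0, 0, 0, 170, 0, 0, 0, 0, 0, 0, 200, 0, 0, 0, 0, 0, 0, 255, 0, 0, 0, 0, 0, 0, 255, 0, 0, 0, 0, 0, 0], "newtons": 40}}

```text
clock: 19.5
ee_pos: [0.4772, 0.3029, 0.048]
tool_rot: [-1.328, 1.0, -1.001]
force: [-0.7, -0.8, 3.9]
grip_width: 0.093
```

```bash
python3 -c "
from h import *
from workcell import r
go(r,[.477,.3025,.047],-74); snap(r,'wrist','k2'); go(r,[.477,.3025,.047],-74)
c=load('k2'); v=cv2.resize(c['image'][120:300,220:420],None,fx=3,fy=3); cv2.imwrite('pics/crop6.png',v[:,:,::-1])"
```

```text
t 19.5 pos [0.4772 0.3029 0.048 ] yaw -73.96 tilt [0.0008 0.0002] F [-0.7 -0.8  3.9] grip 0.093
shift mm [ 0.4  1.  -0.3] ry 0.001
t 19.55 pos [0.4772 0.3029 0.048 ] yaw -73.97 tilt [0.0008 0.0002] F [-0.4 -0.2  4.6] grip 0.094
shift mm [ 0.3  1.  -0.3] ry 0.001
```

Gripped: opening 0.093, about 8 mm, so the thinnest plate. Lifting it over to the fixture.

>>> {"fn": "servo_tool", "kwargs": {"series": [255, 0, -2, 0, 0, 0, 0, 255, 0, -6, 0, 0, 0, 0, 255, 0, -16, 0, 0, 0, 0, 255, 0, -30, 0, 0, 0, 0, 255, 0, -30, 0, 0, 0, 0, 255, 0, -18, 0, 0, 0, 0, 255, 0, 0, 0, 0, 0, 0, 255, 0, 0, 0, 0, 0, 0]}}

```text
clock: 20.35
ee_pos: [0.4767, 0.3028, 0.1494]
tool_rot: [-1.328, 1.001, -1.001]
force: [-0.7, -0.1, -1.8]
grip_width: 0.096
```

```bash
python3 -c "
from h import *
from workcell import r
goF(r,1,21,150)"
```

```text
t 20.35 pos [0.4767 0.3028 0.1494] yaw -73.97 tilt [0.0002 0.0001] F [-0.7 -0.1 -1.8] grip 0.096
shift mm [414.3  -0.6 -19.8] ry 0.535
TCP in fixture [[-193.   387.5  149.4]]
```

>>> {"fn": "servo_tool", "kwargs": {"series": [255, 30, 0, -2, 0, 0, 0, 255, 45, 0, -2, 0, 0, 0, 255, 46, 0, -2, 0, 0, 0, 255, 46, 0, -2, 0, 0, 0, 255, 46, 0, -2, 0, 0, 0, 255, 46, 0, -2, 0, 0, 0, 255, 46, 0, -2, 0, 0, 0, 255, 46, 0, -2, 0, 0, 0]}}

```text
clock: 21.15
ee_pos: [0.5571, -0.0405, 0.1475]
tool_rot: [-1.33, 1.004, -0.998]
force: [0.6, 0.1, -0.4]
grip_width: 0.095
```

>>> {"fn": "servo_tool", "kwargs": {"series": [255, 40, 0, -2, 0, 0, 0, 255, 23, 0, -2, 0, 0, 0, 255, 0, 0, 0, 0, 0.134, 0, 255, 0, 0, 0, 0, 0.134, 0, 255, 0, 0, 0, 0, 0.134, 0, 255, 0, 0, 0, 0, 0.133, 0, 255, 0, 0, 0, 0, 0, 0, 255, 0, 0, 0, 0, 0, 0]}}

```text
clock: 21.95
ee_pos: [0.571, -0.1003, 0.148]
tool_rot: [-1.081, 1.395, -1.391]
force: [-0.2, -0.4, -1.0]
grip_width: 0.091
```

```bash
python3 -c "
from h import *
from workcell import r
goF(r,1,21,88)"
```

```text
t 21.95 pos [ 0.571  -0.1003  0.148 ] yaw -104.44 tilt [-0.0027  0.0007] F [-0.2 -0.4 -1. ] grip 0.091
shift mm [ 0.2 60.   1.3] ry 0.003
TCP in fixture [[-1.00e-01  2.12e+01  1.48e+02]]
```

>>> {"fn": "servo_tool", "kwargs": {"series": [255, 0, 15, 0, 0, 0, 0, 255, 0, 20, 0, 0, 0, 0, 255, 0, 15, 0, 0, 0, 0, 255, 0, 10, 1, 0, 0, 0, 255, 0, 0, 0, 0, 0, 0, 255, 0, 0, 0, 0, 0, 0, 255, 0, 0, 0, 0, 0, 0, 255, 0, 0, 0, 0, 0, 0]}}

```text
clock: 22.75
ee_pos: [0.5736, -0.101, 0.0904]
tool_rot: [-1.077, 1.393, -1.395]
force: [-0.3, -0.1, -1.2]
grip_width: 0.09
```

Run:
```python
from h import *
from workcell import r
c=snap(r,"wrist","p1"); goF(r,1,21,88)
v=cv2.resize(c['image'][110:250,245:405],None,fx=4.2,fy=4.2,interpolation=cv2.INTER_CUBIC); cv2.imwrite('pics/crop7.png',v[:,:,::-1])
g=c["image"].mean(2)
for a in range(140,250,8): print(a,g[a:a+4,285:370].mean(0).round().astype(int).tolist())
```

```text
t 22.8 pos [ 0.5735 -0.1009  0.0903] yaw -104.61 tilt [ 0.0015 -0.0004] F [ 0.6  0.6 -0.5] grip 0.092
shift mm [ 0.3  2.3 -1.5] ry -0.0
TCP in fixture [[ 2.5 21.3 90.3]]
140 [62, 64, 62, 62, 61, 62, 60, 61, 62, 61, 61, 63, 70, 74, 79, 80, 82, 82, 81, 80, 82, 81, 84, 82, 82, 82, 83, 83, 84, 83, 83, 83, 85, 84, 84, 84, 84, 84, 84, 83, 83, 86, 86, 84, 83, 86, 84, 85, 84, 86, 84, 86, 86, 84, 86, 87, 86, 87, 87, 87, 88, 87, 88, 88, 88, 88, 87, 88, 87, 89, 88, 88, 88, 86, 89, 88, 89, 88, 89, 88, 90, 90, 91, 91, 91]
148 [59, 60, 60, 60, 59, 59, 61, 59, 60, 60, 65, 76, 90, 96, 98, 99, 100, 99, 99, 100, 100, 99, 100, 100, 101, 101, 102, 101, 101, 100, 99, 98, 99, 98, 100, 99, 100, 98, 97, 97, 93, 93, 88, 88, 88, 89, 89, 87, 88, 88, 88, 90, 94, 100, 100, 98, 101, 99, 100, 100, 100, 100, 101, 99, 100, 101, 100, 100, 100, 98, 99, 98, 99, 100, 100, 99, 98, 100, 100, 100, 98, 97, 88, 79, 71]
156 [61, 59, 61, 61, 60, 61, 61, 61, 60, 61, 61, 60, 61, 63, 63, 65, 74, 83, 88, 91, 97, 98, 100, 100, 103, 102, 101, 99, 97, 92, 91, 89, 88, 91, 96, 99, 100, 100, 94, 82, 70, 60, 62, 61, 62, 60, 61, 59, 60, 6
[... 3625 characters left out ...]
249, 248, 245, 228, 180, 141, 134, 136, 138, 137, 140, 140, 141, 140, 142, 143, 143, 142, 143, 141, 137, 122, 101, 85, 80, 80, 81, 81, 82, 85, 87, 88, 86, 82, 80, 79, 79, 78, 78, 75, 65, 51, 49, 54, 56, 56, 54, 56, 56, 57, 57, 57, 57, 59, 57, 57, 57, 54, 55, 57, 55, 55, 57]
244 [161, 137, 117, 108, 104, 102, 103, 104, 103, 104, 106, 120, 141, 156, 159, 159, 160, 161, 160, 162, 161, 159, 151, 137, 119, 105, 102, 116, 132, 136, 140, 141, 140, 139, 141, 141, 142, 143, 143, 143, 144, 143, 136, 118, 91, 66, 67, 86, 102, 107, 111, 111, 110, 110, 111, 111, 110, 109, 108, 107, 106, 107, 105, 105, 105, 105, 104, 104, 106, 106, 106, 104, 106, 108, 107, 107, 105, 106, 107, 106, 105, 106, 108, 107, 108]
```

The plate's lower end hangs over the gap: its block-side face is at column 328.5 and the block front at 327.5 on row 188. Scaled by depth, that leaves 0.1–0.8 mm clearance to the block. Lowering with force checks.

>>> {"fn": "servo_tool", "kwargs": {"series": [255, 0, 4, -0.5, 0, 0, 0, 255, 0, 4, -0.5, 0, 0, 0, 255, 0, 4, 0, 0, 0, 0, 255, 0, 2, 0, 0, 0, 0, 255, 0, 1, 0, 0, 0, 0, 255, 0, 1, 0, 0, 0, 0, 255, 0, 0, 0, 0, 0, 0, 255, 0, 0, 0, 0, 0, 0]}}

```text
clock: 23.6
ee_pos: [0.5721, -0.1006, 0.0736]
tool_rot: [-1.077, 1.395, -1.395]
force: [0.3, -0.2, -0.6]
grip_width: 0.092
```

>>> {"fn": "servo_tool", "kwargs": {"series": [255, 0, 0.6, 0, 0, 0, 0, 255, 0, 0.6, 0, 0, 0, 0, 255, 0, 0.6, 0, 0, 0, 0, 255, 0, 0.6, 0, 0, 0, 0, 255, 0, 0.6, 0, 0, 0, 0, 255, 0, 0.6, 0, 0, 0, 0, 255, 0, 0, 0, 0, 0, 0, 255, 0, 0, 0, 0, 0, 0]}}

```text
clock: 24.4
ee_pos: [0.572, -0.1007, 0.0699]
tool_rot: [-1.078, 1.395, -1.395]
force: [-0.6, -0.9, -0.5]
grip_width: 0.092
```

```bash
cat >> h.py <<'E'
def F(r):
    s=r.get_state(); T=R.from_rotvec(s["tool_rot"]).as_matrix(); a=[]
    for i in range(3): a.append(r.get_state()["force"]); r.capture("wrist")
    print("F tool x,y,z",np.round(T.T@np.mean(a,0),1)); goF(r,1,21.2,48)
E
python3 -c "
from h import *
from workcell import r
F(r)"
```

```text
F tool x,y,z [ 0.6  0.5 -0.1]
t 24.55 pos [ 0.572  -0.1007  0.0699] yaw -104.62 tilt [ 0.     -0.0002] F [ 0.3 -1.1 -1.3] grip 0.089
shift mm [-0.1 21.9  0.1] ry -0.0
TCP in fixture [[ 0.9 21.1 69.9]]
```

No resistance with the lower end about 4 mm below the block's top edge. Continuing into the lead-in.

>>> {"fn": "servo_tool", "kwargs": {"series": [255, 0, 0.6, 0, 0, 0, 0, 255, 0, 0.6, 0, 0, 0, 0, 255, 0, 0.6, 0, 0, 0, 0, 255, 0, 0.6, 0, 0, 0, 0, 255, 0, 0.6, 0, 0, 0, 0, 255, 0, 0.6, 0, 0, 0, 0, 255, 0, 0, 0, 0, 0, 0, 255, 0, 0, 0, 0, 0, 0]}}

```text
clock: 25.35
ee_pos: [0.5724, -0.1009, 0.0665]
tool_rot: [-1.077, 1.394, -1.395]
force: [-0.6, -2.9, 3.9]
grip_width: 0.094
```

```bash
python3 -c "
from h import *
from workcell import r
F(r)"
```

```text
F tool x,y,z [ 3.2 -4.6  0.4]
t 25.5 pos [ 0.5724 -0.1008  0.0665] yaw -104.62 tilt [ 0.0007 -0.0004] F [ 0.9 -3.9  4.1] grip 0.094
shift mm [-0.1 18.5 -0.3] ry -0.0
TCP in fixture [[ 1.3 21.1 66.5]]
```

The jaw has been met on its lead-in: 3 N sideways, 4.6 N up. Continuing slowly.

>>> {"fn": "servo_tool", "kwargs": {"series": [255, 0, 0.5, 0, 0, 0, 0, 255, 0, 0.5, 0, 0, 0, 0, 255, 0, 0.5, 0, 0, 0, 0, 255, 0, 0.5, 0, 0, 0, 0, 255, 0, 0.5, 0, 0, 0, 0, 255, 0, 0.5, 0, 0, 0, 0, 255, 0, 0, 0, 0, 0, 0, 255, 0, 0, 0, 0, 0, 0]}}

```text
clock: 26.3
ee_pos: [0.572, -0.1009, 0.0634]
tool_rot: [-1.078, 1.394, -1.395]
force: [-1.4, -5.1, 5.1]
grip_width: 0.09
```

```bash
python3 -c "
from h import *
from workcell import r
F(r)"
```

```text
F tool x,y,z [ 5.6 -5.1 -0.2]
t 26.45 pos [ 0.5721 -0.1007  0.0634] yaw -104.61 tilt [ 0.0001 -0.0003] F [-2.  -5.4  4.6] grip 0.092
shift mm [-0.1 15.4  0. ] ry -0.0
TCP in fixture [[ 1.  21.1 63.4]]
```

>>> {"fn": "servo_tool", "kwargs": {"series": [255, 0, 0.6, 0, 0, 0, 0, 255, 0, 0.6, 0, 0, 0, 0, 255, 0, 0.6, 0, 0, 0, 0, 255, 0, 0.6, 0, 0, 0, 0, 255, 0, 0.6, 0, 0, 0, 0, 255, 0, 0.6, 0, 0, 0, 0, 255, 0, 0.6, 0, 0, 0, 0, 255, 0, 0, 0, 0, 0, 0]}}

```text
clock: 27.25
ee_pos: [0.5714, -0.1008, 0.0585]
tool_rot: [-1.079, 1.395, -1.394]
force: [-0.2, -5.3, 2.0]
grip_width: 0.088
```

```bash
python3 -c "
from h import *
from workcell import r
F(r)"
```

```text
F tool x,y,z [ 5.4 -1.9  0.9]
t 27.4 pos [ 0.5714 -0.1007  0.0585] yaw -104.61 tilt [-0.0012 -0.0003] F [-1.4 -5.8  1.3] grip 0.093
shift mm [-0.3 10.5  0.6] ry -0.0
TCP in fixture [[ 0.4 20.9 58.5]]
```

Past the lead-in, drag is only 2 N. Most of the remaining 10.5 mm now, then a careful finish.

>>> {"fn": "servo_tool", "kwargs": {"series": [255, 0, 1, 0, 0, 0, 0, 255, 0, 1, 0, 0, 0, 0, 255, 0, 1, 0, 0, 0, 0, 255, 0, 1, 0, 0, 0, 0, 255, 0, 1, 0, 0, 0, 0, 255, 0, 1, 0, 0, 0, 0, 255, 0, 1, 0, 0, 0, 0, 255, 0, 1, 0, 0, 0, 0]}}

```text
clock: 28.2
ee_pos: [0.5714, -0.1007, 0.0506]
tool_rot: [-1.079, 1.395, -1.394]
force: [-0.3, -6.8, 2.8]
grip_width: 0.093
```

>>> {"fn": "servo_tool", "kwargs": {"series": [255, 0, 0.4, 0, 0, 0, 0, 255, 0, 0.4, 0, 0, 0, 0, 255, 0, 0.4, 0, 0, 0, 0, 255, 0, 0.4, 0, 0, 0, 0, 255, 0, 0.2, 0, 0, 0, 0, 255, 0, 0, 0, 0, 0, 0, 255, 0, 0, 0, 0, 0, 0, 255, 0, 0, 0, 0, 0, 0]}}

```text
clock: 29.0
ee_pos: [0.5714, -0.1007, 0.0488]
tool_rot: [-1.079, 1.395, -1.394]
force: [-1.2, -6.4, 2.4]
grip_width: 0.093
```

```bash
python3 -c "
from h import *
from workcell import r
F(r)"
```

```text
F tool x,y,z [ 5.7 -2.7  0.8]
t 29.15 pos [ 0.5713 -0.1008  0.0488] yaw -104.61 tilt [-0.0014 -0.0002] F [-0.8 -4.9  1.8] grip 0.092
shift mm [-0.3  0.8  0.7] ry -0.0
TCP in fixture [[ 0.3 20.9 48.8]]
```

>>> {"fn": "servo_tool", "kwargs": {"series": [255, 0, 0.4, 0, 0, 0, 0, 255, 0, 0.4, 0, 0, 0, 0, 255, 0, 0.4, 0, 0, 0, 0, 255, 0, 0.4, 0, 0, 0, 0, 255, 0, 0, 0, 0, 0, 0, 255, 0, 0, 0, 0, 0, 0, 255, 0, 0, 0, 0, 0, 0, 255, 0, 0, 0, 0, 0, 0]}}

```text
clock: 29.95
ee_pos: [0.5715, -0.1008, 0.048]
tool_rot: [-1.079, 1.395, -1.395]
force: [-2.6, -5.4, 8.0]
grip_width: 0.092
```

```bash
python3 -c "
from h import *
from workcell import r
F(r)"
```

```text
F tool x,y,z [ 6.4 -8.1 -0.5]
t 30.1 pos [ 0.5715 -0.1008  0.048 ] yaw -104.61 tilt [-0.0008 -0.0004] F [-1.9 -5.2  7.5] grip 0.095
shift mm [-0.3  0.   0.6] ry -0.0
TCP in fixture [[ 0.4 20.9 48. ]]
```

Force rises at reported z = 48.0, the same height as the grasp in the rack, so the plate is on the bed. Releasing gently and retreating.

>>> {"fn": "servo_tool", "kwargs": {"series": [215, 0, 0, 0, 0, 0, 0, 200, 0, 0, 0, 0, 0, 0, 180, 0, 0, 0, 0, 0, 0, 160, 0, 0, 0, 0, 0, 0, 150, 0, 0, 0, 0, 0, 0, 150, 0, 0, 0, 0, 0, 0, 150, 0, -4, 0, 0, 0, 0, 150, 0, -8, 0, 0, 0, 0]}}

```text
clock: 30.9
ee_pos: [0.5715, -0.1004, 0.0595]
tool_rot: [-1.078, 1.396, -1.394]
force: [0.3, 0.4, 1.7]
grip_width: 0.41
```

>>> {"fn": "servo_tool", "kwargs": {"series": [150, 0, -20, 0, 0, 0, 0, 150, 0, -30, 0, 0, 0, 0, 150, 0, -35, -10, 0, 0, 0, 150, 0, -35, -20, 0, 0, 0, 150, 0, -20, -30, 0, 0, 0, 150, 0, 0, -10, 0, 0, 0, 150, 0, 0, 0, 0, 0, 0, 150, 0, 0, 0, 0, 0, 0]}}

```text
clock: 31.7
ee_pos: [0.5044, -0.083, 0.1993]
tool_rot: [-1.077, 1.395, -1.395]
force: [0.7, 0.9, -0.3]
grip_width: 0.41
```

Run:
```python
from h import *
from workcell import r
c=snap(r,"wrist","e1"); s=snap(r,"scene","e2"); goF(r,1,21,48)
p=proj(c,np.array([f(0,18,60),f(0,-29,40),f(0,18,86)])).round(0); print(p.tolist())
u,v=int(p[0][0]),int(p[0][1]); v0=max(0,v-70)
a=cv2.resize(c["image"][v0:v0+140,u-100:u+100],(800,560),interpolation=cv2.INTER_CUBIC)[:,160:640]
q=proj(s,f(0,0,40))[0].astype(int); b=cv2.resize(s["image"][q[1]-35:q[1]+35,q[0]-20:q[0]+20],(320,560),interpolation=cv2.INTER_CUBIC)
cv2.imwrite("pics/end.png",np.hstack([a,b])[:,:,::-1])
```

```text
t 31.8 pos [ 0.5048 -0.0831  0.1987] yaw -104.63 tilt [-0.0011  0.0003] F [ 0.4  0.3 -0.1] grip 0.406
shift mm [  0.2 150.6  69.8] ry -0.0
TCP in fixture [[-68.6  21.2 198.7]]
[[322.0, 106.0], [371.0, 106.0], [322.0, 107.0]]
```

View pics/end.png

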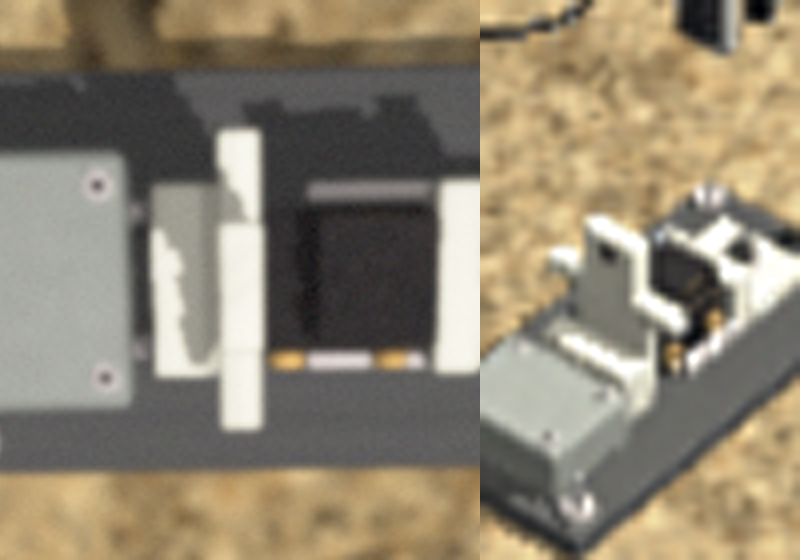

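The last view shows the plate upright between jaw and block, tab (220–265) in line with the shoulders (218–263), block against the stop on the right. To be sure it is fully down, I'll press lightly on the tab top with shut fingers.

>>> {"fn": "servo_tool", "kwargs": {"series": [255, 0, 0, 30, 0, 0, 0, 255, 0, 0, 30, 0, 0, 0, 255, 0, 0, 10, 0, 0, 0, 255, 0, 20, 0, 0, 0, 0, 255, 0, 40, 0, 0, 0, 0, 255, 0, 35, 0, 0, 0, 0, 255, 0, 20, 0, 0, 0, 0, 255, 0, 5, 0, 0, 0, 0]}}

```text
clock: 32.6
ee_pos: [0.5691, -0.0999, 0.0758]
tool_rot: [-1.083, 1.401, -1.39]
force: [-0.8, 0.3, -0.0]
grip_width: -0.001
```

>>> {"fn": "servo_tool", "kwargs": {"series": [255, 0, 1, 0, 0, 0, 0, 255, 0, 1, 0, 0, 0, 0, 255, 0, 1, 0, 0, 0, 0, 255, 0, 1, 0, 0, 0, 0, 255, 0, 0.5, 0, 0, 0, 0, 255, 0, 0.5, 0, 0, 0, 0, 255, 0, 0, 0, 0, 0, 0, 255, 0, 0, 0, 0, 0, 0]}}

```text
clock: 33.4
ee_pos: [0.572, -0.1006, 0.0748]
tool_rot: [-1.077, 1.395, -1.395]
force: [0.8, -0.5, -0.6]
grip_width: -0.004
```

```bash
python3 -c "
from h import *
from workcell import r
F(r)"
```

```text
F tool x,y,z [-0.2  0.2  0.3]
t 33.55 pos [ 0.572  -0.1006  0.0747] yaw -104.62 tilt [ 0. -0.] F [-0.9 -0.3  0.7] grip -0.0
shift mm [ 0.  26.7  0.1] ry -0.0
TCP in fixture [[ 0.9 21.2 74.7]]
```

>>> {"fn": "servo_tool", "kwargs": {"series": [255, 0, 0.6, 0, 0, 0, 0, 255, 0, 0.6, 0, 0, 0, 0, 255, 0, 0.6, 0, 0, 0, 0, 255, 0, 0.6, 0, 0, 0, 0, 255, 0, 0.6, 0, 0, 0, 0, 255, 0, 0.6, 0, 0, 0, 0, 255, 0, 0.6, 0, 0, 0, 0, 255, 0, 0, 0, 0, 0, 0]}}

```text
clock: 34.35
ee_pos: [0.5719, -0.1005, 0.0704]
tool_rot: [-1.078, 1.395, -1.395]
force: [0.2, 0.4, -0.2]
grip_width: -0.0
```

```bash
python3 -c "
from h import *
from workcell import r
F(r)"
```

```text
F tool x,y,z [-0.3  0.1 -0. ]
t 34.5 pos [ 0.572  -0.1005  0.0705] yaw -104.62 tilt [-0.  0.] F [ 0.6 -0.5  0.7] grip 0.001
shift mm [ 0.1 22.5  0.1] ry -0.0
TCP in fixture [[ 0.9 21.3 70.5]]
```

>>> {"fn": "servo_tool", "kwargs": {"series": [255, 0, 0.6, 0, 0, 0, 0, 255, 0, 0.6, 0, 0, 0, 0, 255, 0, 0.6, 0, 0, 0, 0, 255, 0, 0.6, 0, 0, 0, 0, 255, 0, 0.6, 0, 0, 0, 0, 255, 0, 0.5, 0, 0, 0, 0, 255, 0, 0, 0, 0, 0, 0, 255, 0, 0, 0, 0, 0, 0]}}

```text
clock: 35.3
ee_pos: [0.572, -0.1006, 0.067]
tool_rot: [-1.077, 1.395, -1.395]
force: [0.2, 0.7, 0.7]
grip_width: -0.001
```

```bash
python3 -c "
from h import *
from workcell import r
F(r)"
```

```text
F tool x,y,z [-0.1  0.2 -0.2]
t 35.45 pos [ 0.5721 -0.1006  0.067 ] yaw -104.62 tilt [ 0.0001 -0.    ] F [ 0.1 -0.2 -1.4] grip -0.001
shift mm [ 0.1 19.   0.1] ry -0.0
TCP in fixture [[ 0.9 21.3 67. ]]
```

>>> {"fn": "servo_tool", "kwargs": {"series": [255, 0, 0.5, 0, 0, 0, 0, 255, 0, 0.5, 0, 0, 0, 0, 255, 0, 0.5, 0, 0, 0, 0, 255, 0, 0.5, 0, 0, 0, 0, 255, 0, 0.3, 0, 0, 0, 0, 255, 0, 0, 0, 0, 0, 0, 255, 0, 0, 0, 0, 0, 0, 255, 0, 0, 0, 0, 0, 0]}}

```text
clock: 36.25
ee_pos: [0.572, -0.1006, 0.0647]
tool_rot: [-1.077, 1.395, -1.395]
force: [0.2, 0.4, -0.3]
grip_width: 0.001
```

```bash
python3 -c "
from h import *
from workcell import r
F(r)"
```

```text
F tool x,y,z [-0.3 -0.  -0.2]
t 36.4 pos [ 0.572  -0.1006  0.0647] yaw -104.62 tilt [ 0.0001 -0.    ] F [ 0.5 -0.3  0.8] grip -0.001
shift mm [ 0.  16.7  0.1] ry -0.0
TCP in fixture [[ 0.9 21.2 64.7]]
```

>>> {"fn": "servo_tool", "kwargs": {"series": [255, 0, 0.5, 0, 0, 0, 0, 255, 0, 0.5, 0, 0, 0, 0, 255, 0, 0.5, 0, 0, 0, 0, 255, 0, 0.5, 0, 0, 0, 0, 255, 0, 0.5, 0, 0, 0, 0, 255, 0, 0, 0, 0, 0, 0, 255, 0, 0, 0, 0, 0, 0, 255, 0, 0, 0, 0, 0, 0]}}

```text
clock: 37.2
ee_pos: [0.5722, -0.1007, 0.0632]
tool_rot: [-1.077, 1.394, -1.395]
force: [-1.9, 0.2, 7.0]
grip_width: -0.003
```

```bash
python3 -c "
from h import *
from workcell import r
F(r)"
```

```text
F tool x,y,z [ 0.3 -6.9 -1.7]
t 37.35 pos [ 0.5722 -0.1007  0.0632] yaw -104.62 tilt [ 0.0009 -0.0004] F [-1.1 -0.   6.8] grip -0.003
shift mm [-0.  15.2 -0.1] ry -0.0
TCP in fixture [[ 1.1 21.2 63.2]]
```

The tab top resists 7 N, well above the 2–3 N sliding drag, without giving way, so the plate is seated. Retreating, then handing in.

>>> {"fn": "servo_tool", "kwargs": {"series": [255, 0, -2, 0, 0, 0, 0, 255, 0, -6, 0, 0, 0, 0, 255, 0, -20, 0, 0, 0, 0, 255, 0, -40, 0, 0, 0, 0, 255, 0, -40, -20, 0, 0, 0, 255, 0, -27, -40, 0, 0, 0, 255, 0, 0, -10, 0, 0, 0, 255, 0, 0, 0, 0, 0, 0]}}

```text
clock: 38.15
ee_pos: [0.5029, -0.0824, 0.1981]
tool_rot: [-1.077, 1.394, -1.395]
force: [0.6, 0.3, -0.7]
grip_width: 0.004
```

Run:
```python
from h import *
from workcell import r
r.capture("wrist"); c=snap(r,"wrist","e3"); goF(r,1,21,48)
a=load("e1"); print("pred shoulder/tab px",[proj(k,np.array([f(0,18,60),f(32,18,60),f(-32,18,60)])).round(1).tolist() for k in (a,c)])
for k in (a,c):
    m=(k["image"].min(2)>190).astype(np.uint8); m[150:]=0; n,l,st,ce=cv2.connectedComponentsWithStats(m); print([(st[i].tolist(),ce[i].round(1).tolist()) for i in range(1,n) if st[i,4]>200 and 250<ce[i][0]<420])
s=snap(r,"scene","e4"); d=np.abs(s["image"].astype(int)-load("s1")["image"]).max(2)>60; d=cv2.morphologyEx(d.astype(np.uint8),cv2.MORPH_OPEN,np.ones((3,3)))
n,l,st,ce=cv2.connectedComponentsWithStats(d); print("changed in scene",[st[i].tolist() for i in range(1,n) if st[i,4]>15])
```

```text
t 38.25 pos [ 0.5045 -0.0829  0.1968] yaw -104.62 tilt [ 0.0002 -0.    ] F [ 0.3  0.3 -0.6] grip -0.0
shift mm [  0.2 148.8  69.9] ry -0.0
TCP in fixture [[-68.9  21.3 196.8]]
pred shoulder/tab px [[[321.9, 106.4], [321.9, 67.7], [321.8, 142.6]], [[322.0, 105.9], [322.1, 67.0], [321.9, 142.4]]]
[([317, 69, 10, 74, 615], [321.8, 107.5]), ([371, 82, 43, 47, 1584], [391.1, 104.4]), ([300, 94, 16, 36, 231], [304.4, 114.5])]
[([316, 68, 11, 75, 629], [322.1, 106.5]), ([372, 81, 43, 48, 1587], [391.5, 104.0]), ([301, 93, 14, 37, 211], [304.2, 113.6])]
changed in scene [[294, 0, 127, 82, 4600], [371, 0, 10, 5, 37], [384, 0, 21, 11, 98], [493, 0, 13, 3, 37], [491, 4, 10, 9, 65], [487, 12, 9, 14, 73], [458, 17, 43, 209, 4686], [424, 40, 17, 93, 845], [311, 42, 4, 4, 16], [314, 86, 18, 15, 162], [309, 104, 15, 14, 134], [311, 112, 29, 23, 214], [352, 128, 23, 26, 287], [330, 132, 16, 13, 158], [267, 135, 17, 6, 81], [261, 139, 31, 10, 156], [292, 140, 10, 7, 51], [271, 143, 46, 46, 963], [373, 146, 5, 6, 24], [261, 149, 24, 11, 152], [417, 159, 16, 91, 912], [258, 172, 14, 22, 132], [304, 177, 11, 9, 68], [228, 202, 142, 111, 6685], [242, 206, 5, 5, 21], [514, 209, 24, 47, 603], [151, 220, 35, 17, 326], [187, 229, 12, 9, 81], [125, 235, 35, 29, 683], [500, 235, 6, 12, 56], [151, 237, 97, 52, 2247], [117, 248, 6, 8, 39], [428, 251, 15, 19, 140], [262, 252, 15, 10, 86], [486, 267, 7, 12, 68], [254, 268, 18, 29, 205], [193, 275, 10, 5, 40], [272, 284, 6, 5, 25], [407, 289, 22, 18, 275]]
```

```bash
python3 -c "
from workcell import r
print(r.sign_off())"
```

```text
the job is handed in; nothing more can be done
None
```

The job is handed in at about 38 s. The 9 mm plate stands upright in the fixture, clamped between the jaw and the block. The 12 and 15 mm plates were never touched and still hang in the rack.

- **Block:** I pushed it with shut fingers about 1.4 mm until the force rose to 5 N against the stop. It took several tries. The real fingertips sit about 23 mm above the reported TCP, so my first pushes passed over the block without touching it.
- **Plate choice:** The gap measured about 6.5–7 mm, so I tried only the 9 mm plate. It met the jaw on the lead-in, slid in with 2–3 N of drag, and the jaw pressed on it with about 6 N. It reached the bed at the same gripper height as in the rack.
- **Last checks:** After release, the tab resisted a 7 N press, more than the sliding drag. The plate's shoulders were within 1 px of where they should be for a fully seated plate, and stayed there after the press.
- **Not confirmed:** The comparison of scene pictures was swamped by the arm and its shadows. It therefore did not independently show that the other bench items stayed put, though I felt no unexpected contact. The scene camera also placed the fixture about 10 mm away from where the wrist camera did. I worked from the wrist camera, corrected by touch.

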